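# Clear the returns bench: sort relay modules, rack the label scrapers

### The arm

A 6-joint arm with a two-finger parallel gripper is mounted at the origin on the work surface. World frame = base frame: x ahead of the robot, y to its left, z up, the work surface at z = 0. Lengths are in m, angles in degrees, forces in N, time in s.
With the tool pointing down it reaches from about 0.375 to 0.9 m from the base axis. Payload 3.1 kg.
Tool frame: the origin (TCP) lies at the very end of the fingers, on their centre line; the grasp point (between the pads) lies 19 mm behind it; z points along the fingers, y is the line along which they close (so a half turn about z gives the same grasp; the last joint's range is limited). The gripper opens to 87 mm and grips with 3 to 60 N. Pads are 19 mm wide; open, the fingers measure 117 mm over their backs; the gripper's body (75 mm by 190 mm) begins 51 mm behind the grasp point.
Start: joints at [67.007, 30.224, 82.088, -0, 67.689, -10.227], TCP at [0.138, 0.61, 0.223] pointing down, gripper open.
Joint ranges: [-176.69, 176.69], [-43.24, 126.21], [12.49, 139.97], [-82, 262], [0, 151.66], [-163.58, 163.58]. Speed limits (degrees/s): [159.86, 159.86, 180, 180, 180, 180].

### API

Orientations are given as a 3x3 rotation matrix whose columns are the frame's x, y, z axes.
In Python, from rig import readout, viewer, ticket gives the robot as it stands.
- The arm moves only by the tool send_rows, never from a script. Its argument "moves" is a list of rows, each a list of 6 numbers: the shift along the tool's x, y, z in units of 250 mm (1.0 is 250 mm), then the turn, a rotation vector about the tool's x, y, z in units of 90 degrees (1.0 is 90 degrees). A call has 1 to 12 rows; each row is the pose to reach, as a shift and turn from the pose commanded when the call began, along the tool's axes at that moment; what a row does not reach only later rows make up. A row lasts 1/10 s, in which the tool goes at most 50 mm and 8.59 degrees, less where a joint would pass 70% of its speed; a pose out of reach is approached as far as the arm can. A call with a number of a shift or a turn outside -1 to 1 is refused whole. A call with a gripper value outside its range is refused whole. "grip" is the opening, from 0 (shut) to 1 (fully open), set as the call begins (left out, the last holds). The fingers move at their own pace and stop on an object; the grip force is fixed at half the most. Time passes only in rows, so rows that repeat a pose let the fingers close. It gives the time, the measured TCP pose, the force, the opening and the grip force at its end, in the units of the state.
- readout.read_state(): the state, without advancing time (a new reading comes with each control period).
- viewer.capture(name): name is "side" or "top" or "wrist"; returns (picture, depth): 384x512x3 uint8, red, green, blue; 384x512 float32, m along the optical axis (not along the pixel's ray), 0 where there is no reading.
- viewer.camera_info(name): a dict with "fx", "fy", "cx", "cy" (pixels), "R" (3x3) and "t" (3): a world point X has camera coordinates R X + t; the wrist camera has in their place "tool_from_camera" (4x4, takes a point from camera to tool coordinates, whose origin is the TCP and whose axes are the flange's). Camera axes: x right, y down, z forward; pixel columns grow to the right and rows downward; lengths in m; the calibration is good to about 2 mm. A picture is of the moment at which its call begins: read the wrist's pose just before it. camera_info takes no time and is no camera call.
- ticket.hand_in(): hands the job in; it is judged then, once.
The state is a dict: "time_s": time; "joint_positions": joint angles; "qvel": joint speeds; "tau": joint torques, N m; "position": TCP position; "tcp_rot": TCP orientation; "force": force on the tool from outside, world axes, zero at the start; "moment": the same for the moment, N m; "opening": opening from 0.0 (shut) to 1.0 (fully open); "grasp_force": force on a finger pad.
Only numpy, scipy, OpenCV 4.12 (cv2) and the standard library are available. Lean on these libraries where they do the work, as an engineer would, in place of code of your own. Each camera call takes 0.05 s, during which the arm holds its last target. There are 200 camera calls.

### The job

Clear the storeroom's returns bench: put every relay module into the stock bin of its nose's colour (blue or orange), and slide each label scraper blade first, flat and fully home, into its own slot of the rack, the wide green one into the green slot and the narrow yellow one into the yellow slot. Any order will do. Leave the other things on the bench where they are.

Things in the scene. Friction and masses are not known exactly. Their poses are not given: they have to be found in the camera images.
- blue_a: returned relay module, loose: white housing 80 x 32 mm in plan and 34 mm high, with a blue nose (46 x 32 mm in plan, middle of the housing) on top, 49 mm high in all, 0.12 kg. Origin: centre of its underside; x along its 80 mm length, z up. Lies on the bench, may be absent.
- blue_b: returned relay module, loose: white housing 80 x 32 mm in plan and 34 mm high, with a blue nose (46 x 32 mm in plan, middle of the housing) on top, 49 mm high in all, 0.12 kg. Origin: centre of its underside; x along its 80 mm length, z up. Lies on the bench, may be absent.
- blue_c: returned relay module, loose: white housing 80 x 32 mm in plan and 34 mm high, with a blue nose (46 x 32 mm in plan, middle of the housing) on top, 49 mm high in all, 0.12 kg. Origin: centre of its underside; x along its 80 mm length, z up. Lies on the bench, may be absent.
- orange_a: returned relay module, loose: white housing 80 x 32 mm in plan and 34 mm high, with an orange nose (46 x 32 mm in plan, middle of the housing) on top, 49 mm high in all, 0.12 kg. Origin: centre of its underside; x along its 80 mm length, z up. Lies on the bench, may be absent.
- orange_b: returned relay module, loose: white housing 80 x 32 mm in plan and 34 mm high, with an orange nose (46 x 32 mm in plan, middle of the housing) on top, 49 mm high in all, 0.12 kg. Origin: centre of its underside; x along its 80 mm length, z up. Lies on the bench, may be absent.
- orange_c: returned relay module, loose: white housing 80 x 32 mm in plan and 34 mm high, with an orange nose (46 x 32 mm in plan, middle of the housing) on top, 49 mm high in all, 0.12 kg. Origin: centre of its underside; x along its 80 mm length, z up. Lies on the bench, may be absent.
- bin_blue: blue open-topped stock bin, fixed: outer 170 (its x) x 230 (its y) x 60 mm high, walls and floor 5 mm. Origin: centre of its underside, on the bench; z up.
- bin_orange: orange open-topped stock bin, fixed: outer 170 (its x) x 230 (its y) x 60 mm high, walls and floor 5 mm. Origin: centre of its underside, on the bench; z up.
- scraper_wide: flat label scraper, green handle, loose, 200 mm long, lying on its flat underside. Steel blade 60 mm wide, 3 mm thick, 100 mm long (last 10 mm is 10 mm narrower); handle 100 mm long, 24 wide, 22 high. 0.12 kg. Origin: on the underside, where handle and blade meet; x points to the blade's front edge, z up.
- scraper_wide_tip (a point): middle of the front edge of the wide scraper's blade, at its underside (100 mm ahead of the origin); axes as the scraper's
- scraper_wide_grip (a point): point in the handle of the wide scraper, 30 mm behind the origin, 11 mm above the underside (half the handle's height): a good place to grip
- scraper_narrow: flat label scraper, yellow handle, loose, 200 mm long, lying on its flat underside. Steel blade 40 mm wide, 3 mm thick, 100 mm long (last 10 mm is 10 mm narrower); handle 100 mm long, 24 wide, 22 high. 0.12 kg. Origin: on the underside, where handle and blade meet; x points to the blade's front edge, z up.
- scraper_narrow_tip (a point): middle of the front edge of the narrow scraper's blade, at its underside (100 mm ahead of the origin); axes as the scraper's
- scraper_narrow_grip (a point): point in the handle of the narrow scraper, 30 mm behind the origin, 11 mm above the underside (half the handle's height): a good place to grip
- rack: grey scraper rack, fixed: 200 mm wide (y), 81 mm high, x -55 to +40 mm. Two level slots, open to -x, marked in the handle colours on roof and front. Slot floor 60 mm above the bench; slots 9 mm high, 60 mm deep; the floor reaches 20 mm out before the mouth as a ledge, and a lip sloping up guides the blade under the roof. Origin: on the bench; x into the slots, z up.
- slot_wide (a point): middle of the mouth of the wide (green-marked) slot, 66 mm wide, at its floor; rack y +45 mm; axes as the rack's (x into the slot, back wall at x = 60 mm)
- slot_narrow (a point): middle of the mouth of the narrow (yellow-marked) slot, 46 mm wide, at its floor; rack y -45 mm; axes as the rack's (x into the slot, back wall at x = 60 mm)
- tape: bystander, loose: roll of clear tape, 84 mm across, 24 mm high. Origin: centre of its underside.
- meter: bystander, loose: red multimeter, 75 x 130 x 32 mm. Origin: centre of its underside.
- coupling: bystander, loose: black pipe coupling standing upright, 50 mm across, 50 mm high. Origin: centre of its underside.
- carton: bystander, loose: small white and blue carton, 55 x 65 x 45 mm. Origin: centre of its underside.

How it is judged (in metres and radians):
At the end, for the whole second after the job is handed in: Every module present rests inside the bin of its colour (origin under 60 mm above the bin's underside). Each scraper rests in its own slot, released: blade front 48 mm or more past the mouth (of 60), within 8 mm of the slot's middle line, in line to 0.2 rad (x of blue_a in the frame of bin_blue between -0.075 and 0.075 m and y of blue_a in the frame of bin_blue between -0.105 and 0.105 m and z of blue_a in the frame of bin_blue between 0 and 0.06 m and linear speed of each of blue_a, blue_b, blue_c, orange_a, orange_b, orange_c, scraper_wide, scraper_narrow below 0.03 m/s and x of blue_b in the frame of bin_blue between -0.075 and 0.075 m and y of blue_b in the frame of bin_blue between -0.105 and 0.105 m and z of blue_b in the frame of bin_blue between 0 and 0.06 m and x of blue_c in the frame of bin_blue between -0.075 and 0.075 m and y of blue_c in the frame of bin_blue between -0.105 and 0.105 m and z of blue_c in the frame of bin_blue between 0 and 0.06 m and x of orange_a in the frame of bin_orange between -0.075 and 0.075 m and y of orange_a in the frame of bin_orange between -0.105 and 0.105 m and z of orange_a in the frame of bin_orange between 0 and 0.06 m and x of orange_b in the frame of bin_orange between -0.075 and 0.075 m and y of orange_b in the frame of bin_orange between -0.105 and 0.105 m and z of orange_b in the frame of bin_orange between 0 and 0.06 m and x of orange_c in the frame of bin_orange between -0.075 and 0.075 m and y of orange_c in the frame of bin_orange between -0.105 and 0.105 m and z of orange_c in the frame of bin_orange between 0 and 0.06 m and x of scraper_wide_tip in the frame of slot_wide above 0.048 m and y of scraper_wide_tip in the frame of slot_wide between -0.008 and 0.008 m and z of scraper_wide_tip in the frame of slot_wide between -0.004 and 0.012 m and angle between the x axis of each of scraper_wide, scraper_narrow and the x axis of rack, either way round below 0.2 rad and x of scraper_narrow_tip in the frame of slot_narrow above 0.048 m and y of scraper_narrow_tip in the frame of slot_narrow between -0.008 and 0.008 m and z of scraper_narrow_tip in the frame of slot_narrow between -0.004 and 0.012 m); the robot touches nothing.
It fails at once if a bystander (tape, meter, coupling, carton) moved more than 40 mm (distance of any of tape, meter, coupling, carton from where it was at the start of the episode above 0.04 m).
Of blue_a, blue_b, blue_c, orange_a, orange_b, orange_c only 4 to 6 are there at a start; the rules pass over those that are not, and their reading is None.
At some moment in a run one of blue_a, blue_b, blue_c, orange_a, orange_b, orange_c may be knocked a few centimetres aside while the robot is not near it.
Once in a run the grip may slacken for a moment while it holds something.
It also fails if it takes over 210 s, if anything falls off the work surface, if the arm or the gripper's body presses on something with over 40 N, if the wrist force passes 120 N, or if a joint passes its speed limit or range.

## Working session

There is one attempt and no reset: what is moved stays moved. The work goes in short steps, Python scripts to look and compute and a tool call to move; the robot and the scene stay as the last step left them, time stands still between calls to the robot, and variables do not carry over. Pictures are saved under pics/ and viewed, at most 14 in all, crops included, and the job is handed in when it is done.

Besides the shell and the picture viewer there is one more tool, called in YAML: its name, and indented under it one key for each argument. send_rows: Moves the arm, as the interface text tells. Shifts and turns lie within -1 to 1; 1 stands for 250 mm of shift or 90 degrees of turn. Its arguments: {"type":"object","properties":{"moves":{"type":"array"},"grip":{"type":"number"}},"required":["moves"]}

```bash
ls; mkdir -p pics; python3 - <<'E'
from rig import readout, viewer
import cv2,numpy as np
s=readout.read_state();print(s['position'],s['tcp_rot'],s['time_s'])
for n in ['top','side']:
    p,d=viewer.capture(n);np.savez('%s0.npz'%n,p=p,d=d)
    cv2.imwrite('pics/%s0.png'%n,p[:,:,::-1]);i=viewer.camera_info(n);print(n,i)
print(viewer.camera_info('wrist'))
E
```

```text
pics
[0.13778163 0.60888308 0.22154764] [[-9.75296313e-01  2.20899121e-01 -8.24192879e-04]
 [ 2.20900367e-01  9.75294302e-01 -2.01316597e-03]
 [ 3.59124025e-04 -2.14549786e-03 -9.99997634e-01]] 0.0
top {'fx': 443.6658314043327, 'fy': 443.6658314043327, 'cx': 252.18456956512827, 'cy': 191.93529918458302, 'R': array([[-0.01955863, -0.99975969,  0.00990077],
       [-0.9954725 ,  0.01855156, -0.09322198],
       [ 0.0930159 , -0.01167924, -0.99559612]]), 't': array([0.00659844, 0.55350595, 1.22067639])}
side {'fx': 406.4095349353274, 'fy': 406.4095349353274, 'cx': 254.07351107665144, 'cy': 192.10164340323402, 'R': array([[ 0.74151242, -0.67089458,  0.00773304],
       [-0.36207091, -0.40983243, -0.83722281],
       [ 0.5648575 ,  0.6180112 , -0.54680724]]), 't': array([-0.41713538,  0.26841293,  0.8784329 ])}
{'fx': 289.9981596155955, 'fy': 289.9981596155955, 'cx': 252.55783130930482, 'cy': 194.16021962366145, 'tool_from_camera': array([[ 1.18643116e-04, -9.59869324e-01, -2.80447619e-01,
         7.82844029e-02],
       [ 9.99999751e-01,  3.09020154e-04, -6.34613624e-04,
         7.91207496e-04],
       [ 6.95810117e-04, -2.80447474e-01,  9.59869121e-01,
        -1.62643408e-01],
       [ 0.00000000e+00,  0.00000000e+00,  0.00000000e+00,
         1.00000000e+00]])}
```

View pics/top0.png

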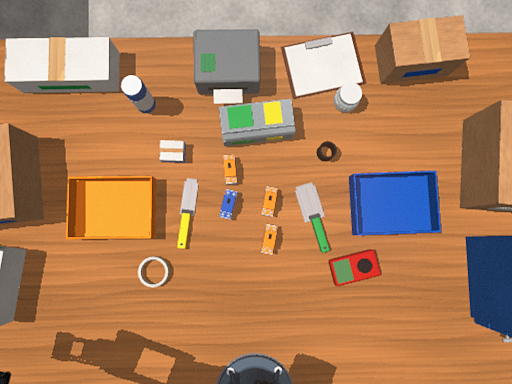

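View pics/side0.png

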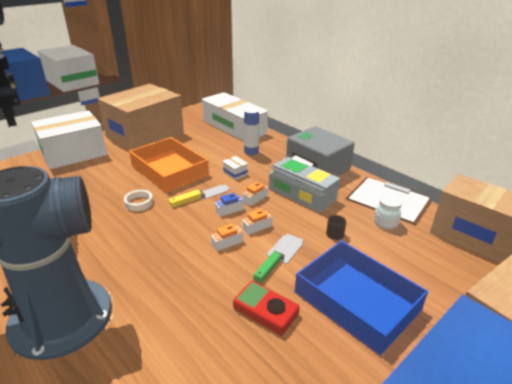

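The top view shows 3 orange modules at about (230,168), (271,200) and (271,238), and 1 blue at (229,204). The yellow scraper is at (186,215) and the green one at (313,215), both with the blade away from the robot. The rack is at (257,120), the orange bin at (111,208) and the blue bin at (395,203). The side view confirms this.

```bash
cat > h.py <<'E'
import numpy as np,cv2
from rig import readout,viewer
def cam(n,s=None):
    i=viewer.camera_info(n);K=(i['fx'],i['fy'],i['cx'],i['cy'])
    if n!='wrist': R,t=i['R'],i['t'];return K,R.T,-R.T@t     # world_from_cam
    T=i['tool_from_camera'];W=np.array(s['tcp_rot']);return K,W@T[:3,:3],W@T[:3,3]+np.array(s['position'])
def shot(n):
    s=readout.read_state();p,d=viewer.capture(n);return p,d,cam(n,s)
def ray(c,uv):
    K,R,o=c;uv=np.atleast_2d(uv).astype(float)
    return np.c_[(uv[:,0]-K[2])/K[0],(uv[:,1]-K[3])/K[1],np.ones(len(uv))]@R.T,o
def plane(c,uv,z):
    d,o=ray(c,uv);return o+d*((z-o[2])/d[:,2])[:,None]
def two(c1,u1,c2,u2):
    (a,),o=ray(c1,u1);(b,),q=ray(c2,u2)
    k=np.linalg.lstsq(np.c_[a,-b],q-o,rcond=None)[0];P,Q=o+k[0]*a,q+k[1]*b
    return (P+Q)/2,np.linalg.norm(P-Q)
def pts(c,d,m):
    v,u=np.nonzero(m&(d>0));r,o=ray(c,np.c_[u,v]);return o+r*d[v,u][:,None]
H={'orange':(5,16,150,120),'yellow':(22,35,130,120),'green':(45,80,110,60),'blue':(108,126,120,50)}
def blobs(p,col,amin=25):
    h=cv2.cvtColor(p,cv2.COLOR_RGB2HSV);a,b,s,v=H[col]
    m=cv2.inRange(h,(a,s,v),(b,255,255));m=cv2.morphologyEx(m,cv2.MORPH_CLOSE,np.ones((3,3),np.uint8))
    n,l,st,ce=cv2.connectedComponentsWithStats(m)
    return [(ce[i],l==i,st[i,4]) for i in range(1,n) if st[i,4]>=amin]
E
python3 - <<'E'
from h import *
for n in ['top','side']:
    z=np.load(n+'0.npz');c=cam(n)
    for col in H:
        for ce,m,a in blobs(z['p'],col):
            P=pts(c,z['d'],m)
            if len(P)<10: continue
            r=cv2.minAreaRect(P[:,:2].astype(np.float32)*1000)
            print(n,col,ce.round(),a,'med',np.median(P,0).round(3),'rect',np.round(r[0]),np.round(r[1]),round(r[2],1),'z95',np.percentile(P[:,2],95).round(3))
E
```

```text
top orange [256. 233.] 117207 med [ 0.406 -0.009 -0.001] rect [516. -28.] [1522. 1011.] 89.9 z95 0.004
top orange [326. 151.] 73 med [ 0.671 -0.221 -0.001] rect [ 667. -221.] [37. 26.] 13.4 z95 0.005
top orange [154. 271.] 357 med [ 0.337  0.277 -0.   ] rect [337. 276.] [60. 57.] 49.5 z95 0.004
top yellow [272. 113.] 351 med [ 0.764 -0.062  0.081] rect [765. -63.] [60. 46.] 6.4 z95 0.085
top yellow [275. 138.] 36 med [ 0.705 -0.07   0.035] rect [705. -70.] [ 2. 43.] 6.2 z95 0.05
top yellow [183. 230.] 304 med [0.451 0.191 0.021] rect [450. 192.] [ 27. 100.] 81.3 z95 0.026
top green [207.  62.] 229 med [0.899 0.112 0.11 ] rect [899. 110.] [36. 47.] 89.3 z95 0.113
top green [63. 87.] 140 med [0.86  0.526 0.042] rect [859. 522.] [  5. 139.] 0.5 z95 0.054
top green [240. 116.] 497 med [0.756 0.026 0.081] rect [756.  27.] [58. 65.] 5.4 z95 0.085
top green [243. 142.] 28 med [0.696 0.019 0.032] rect [696.  21.] [ 2. 60.] 5.1 z95 0.04
top green [320. 235.] 303 med [ 0.431 -0.192  0.021] rect [ 430. -192.] [100.  25.] 17.8 z95 0.025
top blue [422.  72.] 135 med [ 0.879 -0.487  0.061] rect [ 
[... 1347 characters left out ...]
.  27.] [55. 62.] 6.2 z95 0.082
side green [266. 266.] 287 med [ 0.421 -0.197  0.02 ] rect [ 428. -189.] [99. 35.] 16.8 z95 0.023
side blue [76.  3.] 67 med [0.655 1.299 0.415] rect [ 652. 1296.] [26. 96.] 86.5 z95 0.421
side blue [26. 73.] 1445 med [0.393 1.38  0.134] rect [ 298. 1072.] [1145.  146.] 74.3 z95 0.191
side blue [229. 198.] 77 med [0.517 0.06  0.047] rect [520.  62.] [32. 41.] 64.9 z95 0.05
side blue [474. 230.] 411 med [ 0.879 -0.489  0.063] rect [ 879. -486.] [10. 92.] 5.9 z95 0.076
side blue [362. 295.] 7801 med [ 0.528 -0.409  0.012] rect [ 514. -401.] [172. 229.] 1.2 z95 0.058
side blue [461. 350.] 7239 med [ 0.328 -0.649  0.259] rect [ 317. -661.] [208. 102.] 0.4 z95 0.26
```

```bash
sed -i "s/'orange':(5,16,150,120)/'orange':(5,18,205,190)/" h.py; python3 - <<'E'
from h import *
T=np.load('top0.npz');S=np.load('side0.npz');ct,cs=cam('top'),cam('side')
def noses(z,c):
    o=[]
    for col in ['orange','blue']:
        for ce,m,a in blobs(z['p'],col,20):
            if a>700: 
                P=pts(c,z['d'],m);print(col,'bin?',ce.round(),a,[np.round(x,1) for x in cv2.minAreaRect(P[:,:2].astype(np.float32)*1000)]);continue
            P=plane(c,ce,.045)[0]
            if .3<P[0]<.68 and abs(P[1])<.3:o.append((col,ce,m,P))
    return o
nt,ns=noses(T,ct),noses(S,cs)
for col,ce,m,P in nt:
    q=[x for x in ns if x[0]==col and np.linalg.norm(x[3][:2]-P[:2])<.04]
    X=two(ct,ce,cs,q[0][1]) if q else None
    # module axis: all raised points near nose
    A=pts(ct,T['d'],np.ones(m.shape,bool));A=A[(np.linalg.norm(A[:,:2]-P[:2],axis=1)<.05)&(A[:,2]>.02)]
    r=cv2.minAreaRect(A[:,:2].astype(np.float32)*1000)
    N=pts(ct,T['d'],m)
    pc=np.linalg.svd((A-A.mean(0))[:,:2],full_matrices=0)[2][0]; pc*=np.sign(pc[0])
    print(col,ce.round(1),P.round(3),X,'all',[np.round(x,1) for x in r],'pca',np.degrees(np.arctan2(pc[1],pc[0])).round(1),A.mean(0).round(3))
E
```

```text
orange bin? [109. 207.] 739 [array([516.8, 399.7]), array([256.2, 170. ]), np.float64(89.2)]
blue bin? [394. 203.] 5406 [array([ 513.6, -398.8]), array([170.1, 232. ]), np.float64(1.2)]
blue bin? [491. 281.] 3950 [array([ 299.8, -610.3]), array([239.5,  10.2]), np.float64(1.0)]
blue bin? [26. 73.] 1445 [array([ 298. , 1071.8]), array([1145.3,  146. ]), np.float64(74.3)]
blue bin? [362. 295.] 7801 [array([ 514.3, -400.6]), array([171.7, 229.3]), np.float64(1.2)]
blue bin? [461. 350.] 7239 [array([ 316.8, -661.2]), array([207.7, 101.9]), np.float64(0.4)]
orange [230.1 167.9] [0.62  0.056 0.045] None all [array([620.5,  57.7]), array([80.4, 32. ]), np.float64(4.7)] pca 4.3 [0.619 0.057 0.042]
orange [270.  200.7] [ 0.527 -0.052  0.045] None all [array([528.2, -51.5]), array([32.1, 80. ]), np.float64(78.7)] pca -11.0 [ 0.527 -0.051  0.042]
orange [269.9 238.8] [ 0.422 -0.05   0.045] None all [array([423.1, -48.5]), array([32.3, 79.5]), np.float64(77.9)] pca -12.2 [ 0.423 -0.048  0.042]
blue [228.  202.8] [0.523 0.064 0.045] (array([0.52189382, 0.06446379, 0.04412297]), np.float64(0.002956793281500759)) all [array([522.3,  63.8]), array([32.1, 79.3]), np.float64(74.8)] pca -14.9 [0.521 0.063 0.042]
```

```bash
cat > mv.py <<'E'
from h import *
from scipy.spatial.transform import Rotation as Ro
def rot(a):
    a=np.radians(a);c,s=np.cos(a),np.sin(a);return np.array([[-c,-s,0],[-s,c,0],[0,0,-1.]])
def calls(plan,start=None):
    """plan: list of calls, each a list of (x,y,z,yaw); prints tool-frame shift/turn and rows needed"""
    s=readout.read_state();p,R=np.array(s['position']),np.array(s['tcp_rot'])
    if start: p,R=np.array(start[:3]),rot(start[3])
    for k,c in enumerate(plan):
        q=(p,R);tot=0
        for w in c:
            g,G=np.array(w[:3]),rot(w[3])
            sh=R.T@(g-p)/.25;rv=Ro.from_matrix(R.T@G).as_rotvec(degrees=True)/90
            n=max(np.linalg.norm(g-q[0])/.05,Ro.from_matrix(q[1].T@G).magnitude()*57.3/8.59);tot+=int(np.ceil(n))
            print('call',k,np.round(sh,3).tolist(),np.round(rv,3).tolist(),'rows %.1f'%n,'' if abs(sh).max()<=1 else 'TOO FAR');q=(g,G)
        p,R=q
E
python3 - <<'E'
from mv import *
print(plane(cam('top'),[[66,178],[155,178],[153,238],[67,238]],.06).round(3))
calls([[(.31,.43,.2,0)],[(.49,.22,.2,4.5)],[(.6205,.0577,.15,4.5),(.6205,.0577,.012,4.5)],[(.6205,.0577,.14,4.5)],[(.56,.28,.14,0)],[(.51,.45,.14,0),(.51,.45,.025,0)]])
E
```

```text
[[0.598 0.504 0.06 ]
 [0.594 0.261 0.06 ]
 [0.43  0.267 0.06 ]
 [0.435 0.498 0.06 ]]
call 0 [-0.83, -0.546, 0.087] [-0.001, -0.0, -0.142] rows 5.0 
call 1 [-0.72, -0.84, 0.0] [0.0, 0.0, -0.05] rows 5.5 
call 2 [-0.469, -0.688, 0.2] [0.0, 0.0, 0.0] rows 4.3 
call 2 [-0.469, -0.688, 0.752] [0.0, 0.0, 0.0] rows 2.8 
call 3 [0.0, 0.0, -0.512] [0.0, 0.0, 0.0] rows 2.6 
call 4 [0.171, 0.905, 0.0] [0.0, 0.0, 0.05] rows 4.6 
call 5 [0.2, 0.68, 0.0] [0.0, 0.0, 0.0] rows 3.5 
call 5 [0.2, 0.68, 0.46] [0.0, 0.0, 0.0] rows 2.3
```

send_rows:
  moves:
    - [-0.83, -0.546, 0.087, 0, 0, -0.142]
    - [-0.83, -0.546, 0.087, 0, 0, -0.142]
    - [-0.83, -0.546, 0.087, 0, 0, -0.142]
    - [-0.83, -0.546, 0.087, 0, 0, -0.142]
    - [-0.83, -0.546, 0.087, 0, 0, -0.142]
    - [-0.83, -0.546, 0.087, 0, 0, -0.142]
    - [-0.83, -0.546, 0.087, 0, 0, -0.142]
  grip: 0.7

```text
time_s: 0.8
position: [0.3109, 0.4296, 0.2005]
tcp_rot: [[-1.0, 0.003, -0.001], [0.003, 1.0, -0.0], [0.001, -0.0, -1.0]]
force: [-0.3, -0.1, -0.8]
opening: 0.701
grasp_force: 0.0
```

send_rows:
  moves:
    - [-0.72, -0.84, 0, 0, 0, -0.05]
    - [-0.72, -0.84, 0, 0, 0, -0.05]
    - [-0.72, -0.84, 0, 0, 0, -0.05]
    - [-0.72, -0.84, 0, 0, 0, -0.05]
    - [-0.72, -0.84, 0, 0, 0, -0.05]
    - [-0.72, -0.84, 0, 0, 0, -0.05]
    - [-0.72, -0.84, 0, 0, 0, -0.05]
    - [-0.72, -0.84, 0, 0, 0, -0.05]

```text
time_s: 1.6
position: [0.4896, 0.2218, 0.2006]
tcp_rot: [[-0.997, -0.079, -0.001], [-0.079, 0.997, 0.001], [0.001, 0.001, -1.0]]
force: [-0.7, -0.2, -1.0]
opening: 0.698
grasp_force: 0.0
```

```bash
python3 - <<'E'
from mv import *
s=readout.read_state();print(s['time_s'],s['position'],s['joint_positions'])
p,d,c=shot('wrist');np.savez('w1.npz',p=p,d=d);cv2.imwrite('pics/w1.png',p[:,:,::-1])
for col in ['orange','blue','yellow','green']:
    for ce,m,a in blobs(p,col,150):
        P=pts(c,d,m)
        if len(P)<50:continue
        r=cv2.minAreaRect(P[:,:2].astype(np.float32)*1000);print(col,ce.round(),a,[np.round(x,1) for x in r],np.median(P,0).round(3))
calls([[(.6205,.0577,.15,4.5),(.6205,.0577,.012,4.5)]])
E
```

```text
1.6 [0.48962273 0.22177122 0.20059971] [ 1.24219282e+01  2.51648250e+01  9.59982705e+01  5.63569619e-02
  5.88929385e+01 -8.21500431e+01]
orange [ 7. 93.] 431 [array([418. , -36.8]), array([14.9, 33.8]), np.float64(78.6)] [ 0.415 -0.035  0.05 ]
orange [372. 188.] 14903 [array([514.4, 371.9]), array([237.1, 165.3]), np.float64(89.5)] [0.494 0.371 0.006]
orange [ 12. 200.] 669 [array([538.1, -50.4]), array([29.3, 55.3]), np.float64(73.2)] [ 0.531 -0.047  0.05 ]
orange [503. 206.] 224 [array([491.3, 528.2]), array([62.6, 63. ]), np.float64(0.4)] [0.492 0.5   0.06 ]
blue [123. 171.] 164 [array([491. ,  73.6]), array([29.4, 12.4]), np.float64(75.5)] [0.491 0.073 0.036]
blue [114. 198.] 1261 [array([528.3,  64.2]), array([31.6, 60.3]), np.float64(75.4)] [0.519 0.068 0.049]
yellow [229. 140.] 1721 [array([449.8, 190.8]), array([25.8, 99.9]), np.float64(81.6)] [0.447 0.192 0.022]
call 0 [-0.472, -0.698, 0.201] [0.0, -0.001, 0.001] rows 4.3 
call 0 [-0.473, -0.698, 0.753] [0.0, -0.001, 0.001] rows 2.8
```

View pics/w1.png

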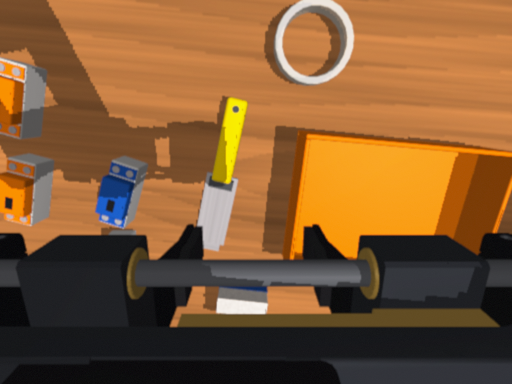

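The wrist view, in which up points toward the robot, shows the yellow scraper at (225,170), the blue module at (120,190) and the orange bin on the right. Its positions agree with the top view to about 2 mm.

send_rows:
  moves:
    - [-0.473, -0.698, 0.2, 0, 0, 0]
    - [-0.473, -0.698, 0.2, 0, 0, 0]
    - [-0.473, -0.698, 0.2, 0, 0, 0]
    - [-0.473, -0.698, 0.2, 0, 0, 0]
    - [-0.473, -0.698, 0.2, 0, 0, 0]
    - [-0.473, -0.698, 0.2, 0, 0, 0]
    - [-0.473, -0.698, 0.4, 0, 0, 0]
    - [-0.473, -0.698, 0.6, 0, 0, 0]
    - [-0.473, -0.698, 0.7, 0, 0, 0]
    - [-0.473, -0.698, 0.75, 0, 0, 0]
    - [-0.473, -0.698, 0.75, 0, 0, 0]

```text
time_s: 2.75
position: [0.6198, 0.0584, 0.0123]
tcp_rot: [[-0.997, -0.081, -0.004], [-0.081, 0.997, 0.001], [0.004, 0.001, -1.0]]
force: [-0.3, -0.1, 0.2]
opening: 0.699
grasp_force: 0.0
```

send_rows:
  moves:
    - [0, 0, 0, 0, 0, 0]
    - [0, 0, 0, 0, 0, 0]
    - [0, 0, 0, 0, 0, 0]
    - [0, 0, 0, 0, 0, 0]
    - [0, 0, 0, 0, 0, 0]
    - [0, 0, -0.1, 0, 0, 0]
    - [0, 0, -0.3, 0, 0, 0]
    - [0, 0, -0.5, 0, 0, 0]
    - [0, 0, -0.5, 0, 0, 0]
  grip: 0.0

```text
time_s: 3.65
position: [0.6272, 0.0554, 0.1456]
tcp_rot: [[-0.997, -0.079, 0.015], [-0.079, 0.997, -0.002], [-0.015, -0.003, -1.0]]
force: [1.9, -0.2, -0.4]
opening: 0.365
grasp_force: 30.0
```

```bash
python3 - <<'E'
from mv import *
s=readout.read_state();print(s['position'],s['opening'])
a=(.5,.445,.025,0);b=(.528,-.0515,.013,-11);d=(.5,.38,.025,0);e=(.423,-.0485,.013,-12);f=(.5,.315,.025,0);g=(.522,.0638,.013,-15)
h=lambda w:(w[0],w[1],.14,w[3])
m=(.53,.25,.14,0);n=(.53,.18,.14,0);o=(.46,.13,.14,0)
calls([[m],[h(a),a],[h(a),n],[h(b),b],[h(b),n],[h(d),d],[h(d),o],[h(e),e],[h(e),o],[h(f),f],[h(f),n],[h(g),g]])
E
```

```text
[0.62718599 0.05536337 0.14563888] 0.3654379423496898
call 0 [0.327, 0.807, 0.015] [-0.001, 0.01, 0.05] rows 4.4 
call 1 [0.12, 0.78, 0.0] [0.0, 0.0, 0.0] rows 3.9 
call 1 [0.12, 0.78, 0.46] [0.0, 0.0, 0.0] rows 2.3 
call 2 [0.0, 0.0, -0.46] [0.0, 0.0, 0.0] rows 2.3 
call 2 [-0.12, -1.06, -0.46] [0.0, 0.0, 0.0] rows 5.3 TOO FAR
call 3 [0.008, -0.926, 0.0] [0.0, 0.0, 0.122] rows 4.6 
call 3 [0.008, -0.926, 0.508] [0.0, 0.0, 0.122] rows 2.5 
call 4 [0.0, 0.0, -0.508] [0.0, 0.0, 0.0] rows 2.5 
call 4 [0.169, 0.911, -0.508] [0.0, 0.0, -0.122] rows 4.6 
call 5 [0.12, 0.8, 0.0] [0.0, 0.0, 0.0] rows 4.0 
call 5 [0.12, 0.8, 0.46] [0.0, 0.0, 0.0] rows 2.3 
call 6 [0.0, 0.0, -0.46] [0.0, 0.0, 0.0] rows 2.3 
call 6 [0.16, -1.0, -0.46] [0.0, 0.0, 0.0] rows 5.1 
call 7 [0.148, -0.714, 0.0] [0.0, 0.0, 0.133] rows 3.6 
call 7 [0.148, -0.714, 0.508] [0.0, 0.0, 0.133] rows 2.5 
call 8 [0.0, 0.0, -0.508] [0.0, 0.0, 0.0] rows 2.5 
call 8 [0.004, 0.729, -0.508] [0.0, 0.0, -0.133] rows 3.6 
call 9 [-0.16, 0.74, 0.0] [0.0, 0.0, 0.0] rows 3.8 
call 9 [-0.16, 0.74, 0.46] [0.0, 0.0, 0.0] rows 2.3 
call 10 [0.0, 0.0, -0.46] [0.0, 0.0, 0.0] rows 2.3 
call 10 [-0.12, -0.54, -0.46] [0.0, 0.0, 0.0] rows 2.8 
call 11 [0.032, -0.465, 0.0] [0.0, 0.0, 0.167] rows 2.3 
call 11 [0.032, -0.465, 0.508] [0.0, 0.0, 0.167] rows 2.5
```

send_rows:
  moves:
    - [0.06, 0.16, 0, 0, 0, 0]
    - [0.18, 0.48, 0, 0, 0, 0.03]
    - [0.32, 0.8, 0.02, 0, 0, 0.05]
    - [0.32, 0.8, 0.02, 0, 0, 0.05]
    - [0.32, 0.8, 0.02, 0, 0, 0.05]
    - [0.32, 0.8, 0.02, 0, 0, 0.05]
    - [0.32, 0.8, 0.02, 0, 0, 0.05]

```text
time_s: 4.35
position: [0.5259, 0.249, 0.1325]
tcp_rot: [[-1.0, -0.002, -0.001], [-0.002, 1.0, -0.001], [0.001, -0.001, -1.0]]
force: [0.0, -0.4, -0.8]
opening: 0.368
grasp_force: 30.0
```

send_rows:
  moves:
    - [0.12, 0.78, 0, 0, 0, 0]
    - [0.12, 0.78, 0, 0, 0, 0]
    - [0.12, 0.78, 0, 0, 0, 0]
    - [0.12, 0.78, 0, 0, 0, 0]
    - [0.12, 0.78, 0, 0, 0, 0]
    - [0.12, 0.78, 0.15, 0, 0, 0]
    - [0.12, 0.78, 0.3, 0, 0, 0]
    - [0.12, 0.78, 0.4, 0, 0, 0]
    - [0.12, 0.78, 0.46, 0, 0, 0]
    - [0.12, 0.78, 0.46, 0, 0, 0]

```text
time_s: 5.35
position: [0.4977, 0.442, 0.0176]
tcp_rot: [[-1.0, 0.002, -0.001], [0.002, 1.0, -0.001], [0.001, -0.001, -1.0]]
force: [0.8, 0.4, -1.0]
opening: 0.367
grasp_force: 30.0
```

send_rows:
  moves:
    - [0, 0, 0, 0, 0, 0]
    - [0, 0, 0, 0, 0, 0]
    - [0, 0, 0, 0, 0, 0]
    - [0, 0, -0.15, 0, 0, 0]
    - [0, 0, -0.3, 0, 0, 0]
    - [0, 0, -0.46, 0, 0, 0]
    - [-0.1, -0.98, -0.46, 0, 0, 0]
    - [-0.1, -0.98, -0.46, 0, 0, 0]
    - [-0.1, -0.98, -0.46, 0, 0, 0]
    - [-0.1, -0.98, -0.46, 0, 0, 0]
    - [-0.1, -0.98, -0.46, 0, 0, 0]
    - [-0.1, -0.98, -0.46, 0, 0, 0]
  grip: 0.55

```text
time_s: 6.55
position: [0.5224, 0.1939, 0.1338]
tcp_rot: [[-1.0, 0.006, 0.0], [0.006, 1.0, -0.002], [-0.0, -0.002, -1.0]]
force: [1.0, -0.1, 0.1]
opening: 0.548
grasp_force: 0.0
```

```bash
cat >> h.py <<'E'
def survey():
    s=readout.read_state();p,d=viewer.capture('top');c=cam('top');np.savez('last.npz',p=p,d=d);cv2.imwrite('pics/last.png',p[:,:,::-1])
    A=pts(c,d,np.ones(d.shape,bool))
    for col in ['orange','blue']:
        for ce,m,a in blobs(p,col,30):
            if a>700: continue
            P=plane(c,ce,.045)[0]
            if not(.3<P[0]<.66 and abs(P[1])<.52): continue
            B=A[(np.linalg.norm(A[:,:2]-P[:2],axis=1)<.055)&(A[:,2]>.02)&(A[:,2]<.06)]
            if len(B)<20: continue
            (x,y),(w,h),an=cv2.minAreaRect(B[:,:2].astype(np.float32)*1000)
            if w<h: an-=90
            print(col,ce.round(),int(a),'c',round(x,1),round(y,1),'size',round(w),round(h),'yaw',round((an+90)%180-90,1),'z',B[:,2].max().round(3))
E
python3 - <<'E'
from mv import *
s=readout.read_state();print(s['time_s'],s['position'],s['opening']);survey()
b=(.528,-.0515,.013,-11)
calls([[(.528,-.0515,.14,-11),b]])
E
```

```text
6.55 [0.5223793  0.19391823 0.13383156] 0.5481842124733718
orange [ 82. 187.] 253 c 563.0 460.0 size 84 82 yaw 87.6 z 0.06
orange [270. 200.] 152 c 528.3 -51.4 size 32 80 yaw -11.3 z 0.057
orange [104. 217.] 85 c 479.5 431.7 size 104 48 yaw 19.0 z 0.06
orange [ 83. 232.] 170 c 469.4 457.8 size 91 70 yaw 88.9 z 0.06
orange [269. 239.] 137 c 423.2 -48.3 size 32 80 yaw -12.3 z 0.054
blue [228. 203.] 219 c 522.1 63.8 size 32 79 yaw -15.4 z 0.055
call 0 [-0.028, -0.991, -0.025] [0.0, 0.0, 0.119] rows 5.0 
call 0 [-0.028, -0.991, 0.483] [0.0, 0.0, 0.119] rows 2.5
```

send_rows:
  moves:
    - [-0.028, -0.99, 0, 0, 0, 0.12]
    - [-0.028, -0.99, 0, 0, 0, 0.12]
    - [-0.028, -0.99, 0, 0, 0, 0.12]
    - [-0.028, -0.99, 0, 0, 0, 0.12]
    - [-0.028, -0.99, 0, 0, 0, 0.12]
    - [-0.028, -0.99, 0, 0, 0, 0.12]
    - [-0.028, -0.99, 0.15, 0, 0, 0.12]
    - [-0.028, -0.99, 0.3, 0, 0, 0.12]
    - [-0.028, -0.99, 0.42, 0, 0, 0.12]
    - [-0.028, -0.99, 0.483, 0, 0, 0.12]
    - [-0.028, -0.99, 0.483, 0, 0, 0.12]
  grip: 0.7

```text
time_s: 7.7
position: [0.5273, -0.0462, 0.0105]
tcp_rot: [[-0.983, 0.185, -0.004], [0.185, 0.983, 0.002], [0.005, 0.001, -1.0]]
force: [-0.3, 0.2, 0.1]
opening: 0.702
grasp_force: 0.0
```

send_rows:
  moves:
    - [0, 0, 0, 0, 0, 0]
    - [0, 0, 0, 0, 0, 0]
    - [0, 0, 0, 0, 0, 0]
    - [0, 0, 0, 0, 0, 0]
    - [0, 0, -0.15, 0, 0, 0]
    - [0, 0, -0.35, 0, 0, 0]
    - [0, 0, -0.5, 0, 0, 0]
    - [0.17, 0.91, -0.51, 0, 0, -0.12]
    - [0.17, 0.91, -0.51, 0, 0, -0.12]
    - [0.17, 0.91, -0.51, 0, 0, -0.12]
    - [0.17, 0.91, -0.51, 0, 0, -0.12]
    - [0.17, 0.91, -0.51, 0, 0, -0.12]
  grip: 0.0

```text
time_s: 8.9
position: [0.5285, 0.1861, 0.1405]
tcp_rot: [[-1.0, -0.002, 0.0], [-0.002, 1.0, 0.001], [-0.0, 0.001, -1.0]]
force: [0.6, 0.2, -2.7]
opening: 0.368
grasp_force: 30.0
```

```bash
python3 - <<'E'
from mv import *
s=readout.read_state();print(s['time_s'],s['position'],s['opening'])
d=(.5,.378,.025,0);e=(.423,-.0485,.013,-12)
calls([[(.5,.378,.14,0),d],[(.5,.378,.14,0),(.47,.14,.14,0)],[(.423,-.0485,.14,-12),e]])
E
```

```text
8.9 [0.52854615 0.18607849 0.14054976] 0.36796670711755397
call 0 [0.113, 0.768, 0.003] [0.001, 0.0, 0.001] rows 3.9 
call 0 [0.113, 0.768, 0.463] [0.001, 0.0, 0.001] rows 2.3 
call 1 [0.0, 0.0, -0.46] [0.0, 0.0, 0.0] rows 2.3 
call 1 [0.12, -0.952, -0.46] [0.0, 0.0, 0.0] rows 4.8 
call 2 [0.188, -0.754, 0.0] [0.0, 0.0, 0.133] rows 3.9 
call 2 [0.188, -0.754, 0.508] [0.0, 0.0, 0.133] rows 2.5
```

send_rows:
  moves:
    - [0.11, 0.77, 0, 0, 0, 0]
    - [0.11, 0.77, 0, 0, 0, 0]
    - [0.11, 0.77, 0, 0, 0, 0]
    - [0.11, 0.77, 0, 0, 0, 0]
    - [0.11, 0.77, 0, 0, 0, 0]
    - [0.11, 0.77, 0.15, 0, 0, 0]
    - [0.11, 0.77, 0.3, 0, 0, 0]
    - [0.11, 0.77, 0.4, 0, 0, 0]
    - [0.11, 0.77, 0.46, 0, 0, 0]
    - [0.11, 0.77, 0.46, 0, 0, 0]

```text
time_s: 9.9
position: [0.5025, 0.3743, 0.0265]
tcp_rot: [[-1.0, -0.0, 0.001], [-0.0, 1.0, -0.001], [-0.001, -0.001, -1.0]]
force: [0.1, -1.7, 4.6]
opening: 0.363
grasp_force: 30.0
```

send_rows:
  moves:
    - [0, 0, 0, 0, 0, 0]
    - [0, 0, 0, 0, 0, 0]
    - [0, 0, 0, 0, 0, 0]
    - [0, 0, -0.15, 0, 0, 0]
    - [0, 0, -0.3, 0, 0, 0]
    - [0, 0, -0.46, 0, 0, 0]
    - [0.12, -0.95, -0.46, 0, 0, 0]
    - [0.12, -0.95, -0.46, 0, 0, 0]
    - [0.12, -0.95, -0.46, 0, 0, 0]
    - [0.12, -0.95, -0.46, 0, 0, 0]
    - [0.12, -0.95, -0.46, 0, 0, 0]
    - [0.12, -0.95, -0.46, 0, 0, 0]
  grip: 0.55

```text
time_s: 11.1
position: [0.4708, 0.134, 0.14]
tcp_rot: [[-1.0, 0.005, -0.002], [0.005, 1.0, -0.001], [0.002, -0.001, -1.0]]
force: [-0.1, 0.8, -1.1]
opening: 0.553
grasp_force: 0.0
```

```bash
python3 - <<'E'
from mv import *
s=readout.read_state();print(s['time_s'],s['position'],s['opening']);survey()
e=(.423,-.0485,.013,-12)
calls([[(.423,-.0485,.14,-12),e],[(.423,-.0485,.14,-12),(.47,.14,.14,0)]])
E
```

```text
11.1 [0.47079285 0.13401122 0.14003415] 0.5529617251051062
orange [ 88. 186.] 265 c 562.5 451.1 size 100 82 yaw 88.3 z 0.06
orange [136. 181.] 99 c 578.7 320.4 size 102 45 yaw 89.0 z 0.06
orange [127. 216.] 161 c 484.3 367.2 size 109 46 yaw 14.0 z 0.06
orange [106. 219.] 108 c 486.3 405.1 size 102 97 yaw 0.3 z 0.06
orange [ 98. 233.] 285 c 466.8 421.3 size 66 108 yaw -88.6 z 0.06
orange [269. 239.] 142 c 423.2 -48.4 size 32 79 yaw -12.3 z 0.054
blue [229. 198.] 140 c 536.6 59.9 size 32 49 yaw -15.3 z 0.055
call 0 [0.191, -0.739, 0.001] [-0.0, -0.0, 0.131] rows 3.8 
call 0 [0.191, -0.739, 0.509] [-0.0, -0.0, 0.131] rows 2.5 
call 1 [0.0, 0.0, -0.508] [0.0, 0.0, 0.0] rows 2.5 
call 1 [-0.027, 0.777, -0.508] [0.0, 0.0, -0.133] rows 3.9
```

send_rows:
  moves:
    - [0.19, -0.74, 0, 0, 0, 0.13]
    - [0.19, -0.74, 0, 0, 0, 0.13]
    - [0.19, -0.74, 0, 0, 0, 0.13]
    - [0.19, -0.74, 0, 0, 0, 0.13]
    - [0.19, -0.74, 0, 0, 0, 0.13]
    - [0.19, -0.74, 0.15, 0, 0, 0.13]
    - [0.19, -0.74, 0.3, 0, 0, 0.13]
    - [0.19, -0.74, 0.42, 0, 0, 0.13]
    - [0.19, -0.74, 0.505, 0, 0, 0.13]
    - [0.19, -0.74, 0.505, 0, 0, 0.13]
  grip: 0.7

```text
time_s: 12.15
position: [0.4238, -0.0452, 0.0116]
tcp_rot: [[-0.98, 0.201, -0.004], [0.201, 0.98, 0.002], [0.005, 0.001, -1.0]]
force: [0.1, 0.2, -0.3]
opening: 0.699
grasp_force: 0.0
```

send_rows:
  moves:
    - [0, 0, 0, 0, 0, 0]
    - [0, 0, 0, 0, 0, 0]
    - [0, 0, 0, 0, 0, 0]
    - [0, 0, 0, 0, 0, 0]
    - [0, 0, -0.15, 0, 0, 0]
    - [0, 0, -0.35, 0, 0, 0]
    - [0, 0, -0.5, 0, 0, 0]
    - [0, 0.78, -0.51, 0, 0, -0.13]
    - [0, 0.78, -0.51, 0, 0, -0.13]
    - [0, 0.78, -0.51, 0, 0, -0.13]
    - [0, 0.78, -0.51, 0, 0, -0.13]
    - [0, 0.78, -0.51, 0, 0, -0.13]
  grip: 0.0

```text
time_s: 13.35
position: [0.4649, 0.1486, 0.1422]
tcp_rot: [[-1.0, -0.006, 0.004], [-0.006, 1.0, 0.002], [-0.004, 0.002, -1.0]]
force: [-0.3, -0.4, -0.5]
opening: 0.366
grasp_force: 30.0
```

```bash
python3 - <<'E'
from mv import *
s=readout.read_state();print(s['time_s'],s['position'],s['opening']);survey()
p=np.load('last.npz')['p'];cv2.imwrite('pics/c1.png',cv2.resize(p[140:290,50:300,::-1],None,fx=3,fy=3))
d=(.5,.318,.025,0)
calls([[(.5,.318,.14,0),d],[(.5,.318,.14,0),(.522,.15,.14,0)]])
E
```

```text
13.35 [0.46490915 0.14856566 0.14223737] 0.36554001677478865
orange [103. 185.] 380 c 564.5 407.4 size 100 76 yaw 89.2 z 0.06
orange [119. 217.] 279 c 489.6 371.6 size 107 36 yaw 3.6 z 0.06
orange [ 85. 217.] 36 c 486.4 463.0 size 99 77 yaw 0.3 z 0.06
orange [ 97. 236.] 209 c 463.6 423.6 size 59 108 yaw -88.5 z 0.06
blue [229. 201.] 203 c 522.6 63.5 size 32 79 yaw -14.9 z 0.056
call 0 [-0.148, 0.686, 0.008] [0.0, 0.001, 0.003] rows 3.5 
call 0 [-0.148, 0.686, 0.468] [0.0, 0.001, 0.003] rows 2.3 
call 1 [0.0, 0.0, -0.46] [0.0, 0.0, 0.0] rows 2.3 
call 1 [-0.088, -0.672, -0.46] [0.0, 0.0, 0.0] rows 3.4
```

View pics/c1.png

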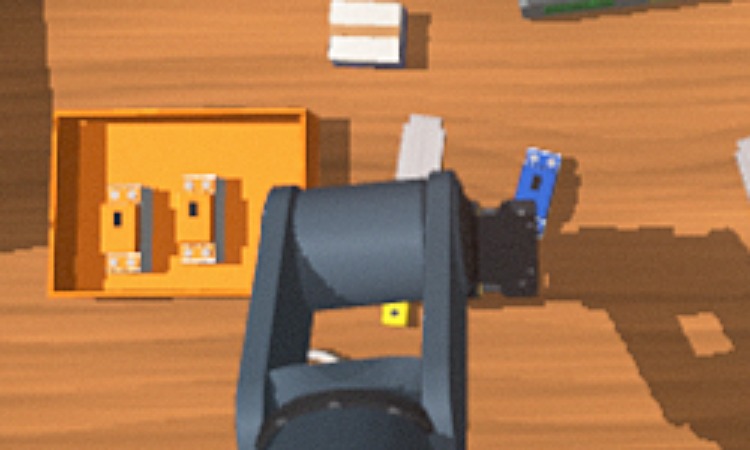

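The crop shows two orange modules lying flat in the orange bin, at (125,230) and (200,220). The third is held in the gripper and the blue one is untouched at (540,190).

send_rows:
  moves:
    - [-0.15, 0.69, 0, 0, 0, 0]
    - [-0.15, 0.69, 0, 0, 0, 0]
    - [-0.15, 0.69, 0, 0, 0, 0]
    - [-0.15, 0.69, 0, 0, 0, 0]
    - [-0.15, 0.69, 0, 0, 0, 0]
    - [-0.15, 0.69, 0.15, 0, 0, 0]
    - [-0.15, 0.69, 0.3, 0, 0, 0]
    - [-0.15, 0.69, 0.4, 0, 0, 0]
    - [-0.15, 0.69, 0.46, 0, 0, 0]
    - [-0.15, 0.69, 0.46, 0, 0, 0]

```text
time_s: 14.4
position: [0.5017, 0.3137, 0.0272]
tcp_rot: [[-1.0, 0.001, -0.001], [0.001, 1.0, -0.002], [0.001, -0.002, -1.0]]
force: [-0.2, -1.2, 2.3]
opening: 0.368
grasp_force: 30.0
```

send_rows:
  moves:
    - [0, 0, 0, 0, 0, 0]
    - [0, 0, 0, 0, 0, 0]
    - [0, 0, 0, 0, 0, 0]
    - [0, 0, -0.15, 0, 0, 0]
    - [0, 0, -0.3, 0, 0, 0]
    - [0, 0, -0.46, 0, 0, 0]
    - [-0.09, -0.67, -0.46, 0, 0, 0]
    - [-0.09, -0.67, -0.46, 0, 0, 0]
    - [-0.09, -0.67, -0.46, 0, 0, 0]
    - [-0.09, -0.67, -0.46, 0, 0, 0]
    - [-0.09, -0.67, -0.46, 0, 0, 0]
    - [-0.09, -0.67, -0.46, 0, 0, 0]
  grip: 0.55

```text
time_s: 15.6
position: [0.5238, 0.1488, 0.1413]
tcp_rot: [[-1.0, 0.001, -0.0], [0.001, 1.0, 0.0], [0.0, 0.0, -1.0]]
force: [-0.7, 0.7, -1.4]
opening: 0.55
grasp_force: 0.0
```

```bash
python3 - <<'E'
from mv import *
s=readout.read_state();print(s['time_s'],s['position'],s['opening']);survey()
b=(.522,.0637,.013,-15)
calls([[(.522,.0637,.14,-15),b],[(.522,.0637,.14,-15),(.52,-.15,.14,0)],[(.51,-.35,.14,0),(.51,-.35,.025,0)]])
E
```

```text
15.6 [0.52375739 0.14876409 0.14129316] 0.5495767378545849
orange [ 96. 182.] 253 c 568.9 427.9 size 107 68 yaw 89.1 z 0.06
orange [ 67. 200.] 58 c 538.5 476.3 size 49 108 yaw -0.3 z 0.06
orange [126. 217.] 137 c 487.6 356.0 size 67 105 yaw -1.8 z 0.06
orange [106. 219.] 101 c 486.4 405.3 size 98 102 yaw -0.4 z 0.06
orange [ 93. 233.] 245 c 467.8 434.2 size 69 105 yaw -87.6 z 0.06
blue [231. 201.] 112 c 522.2 63.2 size 31 79 yaw -15.3 z 0.054
call 0 [0.007, -0.343, 0.005] [0.0, -0.0, 0.167] rows 1.7 
call 0 [0.006, -0.343, 0.513] [0.0, -0.0, 0.167] rows 2.5 
call 1 [0.0, 0.0, -0.508] [0.0, 0.0, 0.0] rows 2.5 
call 1 [-0.214, -0.828, -0.508] [0.0, 0.0, -0.167] rows 4.3 
call 2 [0.04, -0.8, 0.0] [0.0, 0.0, 0.0] rows 4.0 
call 2 [0.04, -0.8, 0.46] [0.0, 0.0, 0.0] rows 2.3
```

send_rows:
  moves:
    - [0, -0.343, 0, 0, 0, 0.167]
    - [0, -0.343, 0, 0, 0, 0.167]
    - [0, -0.343, 0, 0, 0, 0.167]
    - [0, -0.343, 0.15, 0, 0, 0.167]
    - [0, -0.343, 0.3, 0, 0, 0.167]
    - [0, -0.343, 0.42, 0, 0, 0.167]
    - [0, -0.343, 0.51, 0, 0, 0.167]
    - [0, -0.343, 0.51, 0, 0, 0.167]
  grip: 0.7

```text
time_s: 16.45
position: [0.5215, 0.0652, 0.011]
tcp_rot: [[-0.967, 0.256, -0.006], [0.256, 0.967, 0.001], [0.006, -0.001, -1.0]]
force: [-0.6, -0.1, -0.5]
opening: 0.704
grasp_force: 0.0
```

send_rows:
  moves:
    - [0, 0, 0, 0, 0, 0]
    - [0, 0, 0, 0, 0, 0]
    - [0, 0, 0, 0, 0, 0]
    - [0, 0, 0, 0, 0, 0]
    - [0, 0, -0.15, 0, 0, 0]
    - [0, 0, -0.35, 0, 0, 0]
    - [0, 0, -0.5, 0, 0, 0]
    - [-0.21, -0.83, -0.51, 0, 0, -0.167]
    - [-0.21, -0.83, -0.51, 0, 0, -0.167]
    - [-0.21, -0.83, -0.51, 0, 0, -0.167]
    - [-0.21, -0.83, -0.51, 0, 0, -0.167]
    - [-0.21, -0.83, -0.51, 0, 0, -0.167]
  grip: 0.0

```text
time_s: 17.65
position: [0.5214, -0.1556, 0.1422]
tcp_rot: [[-1.0, 0.003, 0.003], [0.003, 1.0, -0.003], [-0.003, -0.003, -1.0]]
force: [-0.5, 0.8, -0.2]
opening: 0.364
grasp_force: 30.0
```

send_rows:
  moves:
    - [0.04, -0.98, 0, 0, 0, 0]
    - [0.04, -0.98, 0, 0, 0, 0]
    - [0.04, -0.98, 0, 0, 0, 0]
    - [0.04, -0.98, 0, 0, 0, 0]
    - [0.04, -0.98, 0, 0, 0, 0]
    - [0.04, -0.98, 0, 0, 0, 0]
    - [0.04, -0.98, 0.15, 0, 0, 0]
    - [0.04, -0.98, 0.3, 0, 0, 0]
    - [0.04, -0.98, 0.4, 0, 0, 0]
    - [0.04, -0.98, 0.45, 0, 0, 0]
    - [0.04, -0.98, 0.45, 0, 0, 0]

```text
time_s: 18.75
position: [0.5107, -0.3943, 0.0304]
tcp_rot: [[-1.0, -0.0, -0.001], [-0.0, 1.0, 0.002], [0.001, 0.002, -1.0]]
force: [-1.8, 2.3, 4.9]
opening: 0.364
grasp_force: 30.0
```

```bash
python3 - <<'E'
from mv import *
s=readout.read_state();print(s['time_s'],s['position'],s['opening'])
calls([[(.51,-.39,.15,0),(.62,-.16,.25,0)]])
calls([[(.66,-.04,.30,0)]],(.62,-.16,.25,0))
E
```

```text
18.75 [ 0.51067392 -0.3942776   0.03042986] 0.3640670487524557
call 0 [0.003, 0.018, -0.478] [0.001, -0.001, 0.0] rows 2.4 
call 0 [-0.437, 0.939, -0.877] [0.001, -0.001, 0.0] rows 5.5 
call 0 [-0.16, 0.48, -0.2] [0.0, 0.0, 0.0] rows 2.7
```

send_rows:
  moves:
    - [0, 0, 0, 0, 0, 0]
    - [0, 0, 0, 0, 0, 0]
    - [0, 0, 0, 0, 0, 0]
    - [0, 0, -0.15, 0, 0, 0]
    - [0, 0, -0.3, 0, 0, 0]
    - [0, 0, -0.48, 0, 0, 0]
    - [-0.44, 0.95, -0.88, 0, 0, 0]
    - [-0.44, 0.95, -0.88, 0, 0, 0]
    - [-0.44, 0.95, -0.88, 0, 0, 0]
    - [-0.44, 0.95, -0.88, 0, 0, 0]
    - [-0.44, 0.95, -0.88, 0, 0, 0]
    - [-0.44, 0.95, -0.88, 0, 0, 0]
  grip: 0.55

```text
time_s: 19.95
position: [0.6223, -0.155, 0.2506]
tcp_rot: [[-1.0, -0.003, 0.003], [-0.003, 1.0, 0.0], [-0.003, 0.0, -1.0]]
force: [-0.3, 0.4, 0.3]
opening: 0.549
grasp_force: 0.0
```

send_rows:
  moves:
    - [-0.5, 0.48, -0.2, 0, 0, 0]
    - [-0.5, 0.48, -0.2, 0, 0, 0]
    - [-0.5, 0.48, -0.2, 0, 0, 0]
    - [-0.5, 0.48, -0.2, 0, 0, 0]
    - [-0.5, 0.48, -0.2, 0, 0, 0]
    - [-0.5, 0.48, -0.2, 0, 0, 0]
    - [-0.5, 0.48, -0.2, 0, 0, 0]

```text
time_s: 20.65
position: [0.7447, -0.0392, 0.2979]
tcp_rot: [[-1.0, 0.001, -0.002], [0.001, 1.0, -0.0], [0.002, -0.0, -1.0]]
force: [-0.1, 0.2, -0.9]
opening: 0.552
grasp_force: 0.0
```

```bash
cat >> h.py <<'E'
def colours(p,d,c,cols,amin=150):
    for col in cols:
        for ce,m,a in blobs(p,col,amin):
            P=pts(c,d,m)
            if len(P)<30:continue
            r=cv2.minAreaRect(P[:,:2].astype(np.float32)*1000);print(col,ce.round(),int(a),[np.round(x,1) for x in r],np.median(P,0).round(4))
E
python3 - <<'E'
from mv import *
s=readout.read_state();print(s['time_s'],s['position'],s['opening'])
p,d,c=shot('wrist');np.savez('w2.npz',p=p,d=d,R=c[1],o=c[2]);cv2.imwrite('pics/w2.png',p[:,:,::-1])
colours(p,d,c,['yellow','green'])
E
```

```text
20.65 [ 0.74466333 -0.03916274  0.29788318] 0.5515699326200145
yellow [235. 185.] 1455 [array([765. , -62.6]), array([59.5, 46.4]), np.float64(6.1)] [ 0.7637 -0.0623  0.0827]
green [302. 179.] 2111 [array([756. ,  27.2]), array([59.2, 65.6]), np.float64(5.6)] [0.7552 0.0273 0.0826]
```

View pics/w2.png

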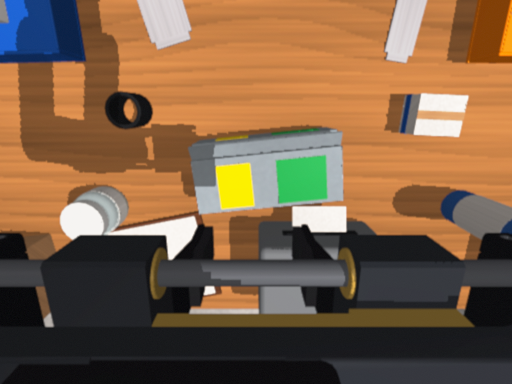

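The wrist view shows the rack roof with the yellow mark at (235,185), the green mark at (302,179) and the ledge along the side nearest the robot. Next I'll get the rack's profile from the two views.

```bash
python3 - <<'E'
from mv import *
a=np.radians(5.72);ux=np.array([np.cos(a),np.sin(a)]);uy=np.array([-ux[1],ux[0]])
o=np.array([.765,-.0625])
w=np.load('w2.npz');K=cam('top')[0];cw=(cam('wrist',readout.read_state())[0],w['R'],w['o'])
t=np.load('top0.npz')
for nm,c,d in (('wrist',cw,w['d']),('top',cam('top'),t['d'])):
    A=pts(c,d,np.ones(d.shape,bool));q=np.c_[(A[:,:2]-o)@ux,(A[:,:2]-o)@uy,A[:,2]]*1000
    q=q[(q[:,2]>12)&(abs(q[:,1]-45)<115)&(q[:,0]>-90)&(q[:,0]<50)]
    print(nm,'y ext',np.percentile(q[q[:,2]>70][:,1],[1,99]).round(1))
    m=abs(q[:,1])<18   # along yellow slot
    for lo in range(-80,50,4):
        r=q[m&(q[:,0]>=lo)&(q[:,0]<lo+4)]
        if len(r):print(lo,len(r),np.percentile(r[:,2],[5,50,95]).round(1),end=' | ')
    print()
# scrapers: handle colours + steel, top view
ct=cam('top');A=pts(ct,t['d'],np.ones(t['d'].shape,bool))
for col,near in (('yellow',(.45,.191)),('green',(.43,-.192))):
    for ce,m,n in blobs(t['p'],col,100):
        P=pts(ct,t['d'],m)
        if np.linalg.norm(np.median(P,0)[:2]-near)<.03:
            c0=np.array(cv2.minAreaRect(P[:,:2].astype(np.float32))[0]);v=np.linalg.svd((P-P.mean(0))[:,:2],full_matrices=0)[2][0];v*=np.sign(v[0])
            print(col,'handle c',c0.round(4),'yaw',np.degrees(np.arctan2(v[1],v[0])).round(2))
# wrist w1 & w2 blades
h=cv2.cvtColor(t['p'],cv2.COLOR_RGB2HSV);m=cv2.inRange(h,(0,0,120),(179,40,255))
n,l,st,ce=cv2.connectedComponentsWithStats(m)
for i in range(1,n):
    if 150<st[i,4]<900:
        v,u=np.nonzero(l==i);P=plane(ct,np.c_[u,v],.003);r=cv2.minAreaRect(P[:,:2].astype(np.float32)*1000);print('steel?',ce[i].round(),[np.round(x,1) for x in r])
E
```

```text
wrist y ext [-51.2 129.9]
-64 1238 [373.2 384.  391.8] | -60 2203 [ 81.7 390.1 392.8] | -56 1882 [373.7 390.5 392.8] | -52 3260 [385.1 392.6 411.4] | -48 9478 [391.6 409.2 415.4] | -44 1234 [ 75.6 392.1 398. ] | -40 283 [ 74.6 375.7 391.7] | -36 609 [ 81.4 331.8 377.2] | -32 580 [ 81.6 324.  371.6] | -28 267 [ 81.8 323.  368.3] | -24 268 [ 81.9 347.  362.8] | -20 278 [ 82.1 347.  356.8] | -16 228 [ 82.  344.  352.4] | -12 94 [ 81.6  82.8 347.4] | -8 80 [81.3 82.8 83.9] | -4 73 [81.3 82.6 83.8] | 0 76 [80.9 82.6 84.3] | 4 77 [81.5 83.  84.2] | 8 72 [81.7 82.8 83.8] | 12 76 [81.7 82.8 84.2] | 16 75 [81.3 82.5 84.2] | 20 73 [81.7 82.7 84. ] | 24 70 [81.3 82.6 84.1] | 28 68 [81.4 82.5 83.5] | 32 61 [80.3 81.4 82.9] | 
top y ext [-54.5 141.6]
-64 23 [23.  34.9 49.9] | -60 44 [30.7 57.1 81.9] | -56 28 [57.2 77.4 82.3] | -52 19 [74.2 76.5 81.5] | -48 14 [72.1 74.7 78.2] | -44 20 [68.4 72.4 75.2] | -40 24 [71.3 79.  81.7] | -36 19 [76.9 79.3 83.1] | -32 18 [78.6 80.5 82.6] | -28 24 [75.9 79.8 84.9] | -24 16 [77.3 79.9 86. ] | -20 21 [76.  80.7 83.5] | -16 18 [76.6 80.6 84.5] | -12 19 [78.9 8
[... 272 characters left out ...]
9.8 83.9] | 36 1 [73.9 73.9 73.9] | 
yellow handle c [0.4498 0.1922] yaw -8.71
green handle c [ 0.43   -0.1923] yaw 15.95
steel? [131.  85.] [array([875.8, 343.4]), array([60.2, 58.3]), np.float64(0.2)]
steel? [227.  95.] [array([839.7,  62.3]), array([84.7, 38.9]), np.float64(89.1)]
steel? [171. 144.] [array([700.4, 225.7]), array([66.4, 20.5]), np.float64(89.0)]
steel? [171. 156.] [array([663.9, 227.4]), array([63.6, 23.3]), np.float64(89.0)]
steel? [189. 195.] [array([546.9, 175.8]), array([ 39.2, 101.9]), np.float64(81.6)]
steel? [309. 201.] [array([ 525.3, -166. ]), array([103.4,  58.6]), np.float64(15.5)]
steel? [153. 271.] [array([336.6, 278.6]), array([84.2, 80.4]), np.float64(88.8)]
```

```bash
python3 - <<'E'
from mv import *
g=(.4696,.1888);a=np.radians(5.72);ux=np.array([np.cos(a),np.sin(a)]);my=np.array([.7252,-.0665])
f=lambda tip,z:(*(my+(tip-.130)*ux),z,5.72)
calls([[(.55,.12,.15,-8.8)],[(*g,.1,-8.8),(*g,.004,-8.8)],[(*g,.1,-8.8),(.5,.05,.11,0)],[f(-.045,.11),f(-.045,.067)],[f(.0,.067),f(.045,.067),f(.058,.067)]])
print(f(-.045,.067),f(.058,.067))
E
```

```text
call 0 [0.778, 0.637, 0.594] [-0.0, -0.001, 0.097] rows 5.8 
call 1 [0.36, 0.223, 0.2] [0.0, 0.0, 0.0] rows 2.3 
call 1 [0.36, 0.223, 0.584] [0.0, 0.0, 0.0] rows 1.9 
call 2 [0.0, 0.0, -0.384] [0.0, 0.0, 0.0] rows 1.9 
call 2 [-0.205, -0.53, -0.424] [0.0, 0.0, -0.098] rows 2.8 
call 3 [-0.204, -0.536, 0.0] [0.0, 0.0, -0.064] rows 2.9 
call 3 [-0.204, -0.536, 0.172] [0.0, 0.0, -0.064] rows 0.9 
call 4 [-0.18, 0.0, 0.0] [0.0, 0.0, 0.0] rows 0.9 
call 4 [-0.36, -0.0, 0.0] [0.0, 0.0, 0.0] rows 0.9 
call 4 [-0.412, 0.0, 0.0] [0.0, 0.0, 0.0] rows 0.3 
(np.float64(0.5510713529638147), np.float64(-0.08394173963077049), 0.067, 5.72) (np.float64(0.6535584995051122), np.float64(-0.073676030019517), 0.067, 5.72)
```

send_rows:
  moves:
    - [0.3, 0.25, 0.1, 0, 0, 0]
    - [0.778, 0.637, 0.59, 0, 0, 0.097]
    - [0.778, 0.637, 0.59, 0, 0, 0.097]
    - [0.778, 0.637, 0.59, 0, 0, 0.097]
    - [0.778, 0.637, 0.59, 0, 0, 0.097]
    - [0.778, 0.637, 0.59, 0, 0, 0.097]
    - [0.778, 0.637, 0.59, 0, 0, 0.097]
    - [0.778, 0.637, 0.59, 0, 0, 0.097]
    - [0.778, 0.637, 0.59, 0, 0, 0.097]

```text
time_s: 21.6
position: [0.5533, 0.1197, 0.1524]
tcp_rot: [[-0.988, 0.153, 0.004], [0.153, 0.988, -0.0], [-0.004, 0.0, -1.0]]
force: [0.7, 0.3, -0.4]
opening: 0.55
grasp_force: 0.0
```

send_rows:
  moves:
    - [0.36, 0.223, 0.2, 0, 0, 0]
    - [0.36, 0.223, 0.2, 0, 0, 0]
    - [0.36, 0.223, 0.2, 0, 0, 0]
    - [0.36, 0.223, 0.2, 0, 0, 0]
    - [0.36, 0.223, 0.2, 0, 0, 0]
    - [0.36, 0.223, 0.2, 0, 0, 0]

```text
time_s: 22.2
position: [0.4743, 0.189, 0.1024]
tcp_rot: [[-0.988, 0.153, 0.005], [0.153, 0.988, 0.001], [-0.005, 0.001, -1.0]]
force: [-0.2, -0.2, 0.2]
opening: 0.55
grasp_force: 0.0
```

```bash
python3 - <<'E'
from mv import *
s=readout.read_state();print(s['time_s'],s['position'],s['opening'])
p,d,c=shot('wrist')
colours(p,d,c,['yellow'])
calls([[(.4696,.1888,.004,-8.8)]])
E
```

```text
22.2 [0.47427679 0.18895427 0.10244033] 0.5500339351634251
yellow [250. 170.] 3016 [array([449. , 191.2]), array([24.9, 97.9]), np.float64(81.8)] [0.4454 0.1919 0.0223]
call 0 [0.018, -0.003, 0.393] [0.001, 0.003, -0.0] rows 2.0
```

send_rows:
  moves:
    - [0.018, 0, 0.1, 0, 0, 0.005]
    - [0.018, 0, 0.25, 0, 0, 0.005]
    - [0.018, 0, 0.35, 0, 0, 0.005]
    - [0.018, 0, 0.39, 0, 0, 0.005]
    - [0.018, 0, 0.39, 0, 0, 0.005]
    - [0.018, 0, 0.39, 0, 0, 0.005]

```text
time_s: 22.85
position: [0.4676, 0.1902, 0.0045]
tcp_rot: [[-0.987, 0.16, 0.002], [0.16, 0.987, 0.0], [-0.002, 0.001, -1.0]]
force: [-0.3, -0.0, -0.2]
opening: 0.547
grasp_force: 0.0
```

send_rows:
  moves:
    - [0, 0, 0, 0, 0, 0]
    - [0, 0, 0, 0, 0, 0]
    - [0, 0, 0, 0, 0, 0]
    - [0, 0, 0, 0, 0, 0]
    - [0, 0, 0, 0, 0, 0]
  grip: 0.0

```text
time_s: 23.35
position: [0.4665, 0.1904, 0.0044]
tcp_rot: [[-0.987, 0.159, 0.001], [0.159, 0.987, 0.0], [-0.001, 0.0, -1.0]]
force: [-1.1, -0.7, 5.5]
opening: 0.274
grasp_force: 30.0
```

```bash
python3 - <<'E'
from mv import *
s=readout.read_state();print(s['time_s'],s['position'],s['tcp_rot'],s['opening'],s['force'])
p,d,c=shot('wrist');colours(p,d,c,['yellow'])
E
```

```text
23.35 [0.46653371 0.19035277 0.00438024] [[-9.87214059e-01  1.59398527e-01  7.15475868e-04]
 [ 1.59398623e-01  9.87214299e-01  7.91932193e-05]
 [-6.93704726e-04  1.92226528e-04 -9.99999741e-01]] 0.2738611129076704 [-1.14112597 -0.68648822  5.4916569 ]
yellow [253. 196.] 5438 [array([434.9, 196.4]), array([24.2, 68.8]), np.float64(81.3)] [0.4321 0.1964 0.0223]
yellow [252. 295.] 691 [array([492.6, 186.5]), array([23.9, 15.2]), np.float64(82.9)] [0.4912 0.1869 0.0224]
```

```bash
python3 - <<'E'
from mv import *
a=np.radians(5.72);ux=np.array([np.cos(a),np.sin(a)]);my=np.array([.7252,-.0665])
f=lambda tip,z:(*(my+(tip-.134)*ux),z,5.72)
calls([[(.4665,.1904,.11,-8.8),(.5,.05,.11,0)],[f(-.06,.11)]])
print(f(-.06,.067),f(.058,.067))
E
```

```text
call 0 [-0.0, 0.0, -0.423] [0.0, 0.0, -0.004] rows 2.1 
call 0 [-0.222, -0.533, -0.422] [0.0, 0.0, -0.102] rows 2.9 
call 1 [-0.129, -0.543, 0.0] [0.0, 0.0, -0.064] rows 2.8 
(np.float64(0.5321659569998859), np.float64(-0.08583541421925414), 0.067, 5.72) (np.float64(0.6495784161442851), np.float64(-0.07407469835393461), 0.067, 5.72)
```

send_rows:
  moves:
    - [0, 0, -0.05, 0, 0, 0]
    - [0, 0, -0.15, 0, 0, 0]
    - [0, 0, -0.3, 0, 0, 0]
    - [0, 0, -0.42, 0, 0, 0]
    - [0, 0, -0.42, 0, 0, 0]
    - [0, 0, -0.42, 0, 0, 0]

```text
time_s: 24.0
position: [0.4664, 0.1904, 0.1096]
tcp_rot: [[-0.987, 0.159, 0.001], [0.159, 0.987, 0.0], [-0.001, 0.001, -1.0]]
force: [-0.5, 0.2, -1.6]
opening: 0.272
grasp_force: 30.0
```

send_rows:
  moves:
    - [-0.07, -0.16, 0, 0, 0, -0.03]
    - [-0.15, -0.35, 0, 0, 0, -0.07]
    - [-0.222, -0.533, 0, 0, 0, -0.102]
    - [-0.222, -0.533, 0, 0, 0, -0.102]
    - [-0.222, -0.533, 0, 0, 0, -0.102]

```text
time_s: 24.5
position: [0.4989, 0.0488, 0.1074]
tcp_rot: [[-1.0, 0.004, -0.004], [0.004, 1.0, 0.001], [0.004, 0.001, -1.0]]
force: [0.3, 0.1, -1.1]
opening: 0.27
grasp_force: 30.0
```

send_rows:
  moves:
    - [-0.03, -0.14, 0, 0, 0, -0.02]
    - [-0.08, -0.34, 0, 0, 0, -0.04]
    - [-0.129, -0.543, 0, 0, 0, -0.064]
    - [-0.129, -0.543, 0, 0, 0, -0.064]
    - [-0.129, -0.543, 0, 0, 0, -0.064]
    - [-0.129, -0.543, 0, 0, 0, -0.064]

```text
time_s: 25.1
position: [0.5305, -0.0834, 0.1079]
tcp_rot: [[-0.995, -0.102, -0.004], [-0.102, 0.995, 0.002], [0.003, 0.002, -1.0]]
force: [0.1, 0.3, -2.0]
opening: 0.278
grasp_force: 30.0
```

```bash
cat > tilt.py <<'E'
from mv import *
import sys
mouth=np.array(eval(sys.argv[1]));a=np.radians(5.72);ux=np.array([np.cos(a),np.sin(a)]);uy=np.array([-ux[1],ux[0]])
s=readout.read_state();print(s['time_s'],s['position'],s['force'],s['opening'])
for n in ['side','top']:
    p,d,c=shot(n);cv2.imwrite('pics/t_%s.png'%n,p[:,:,::-1]);np.savez('t_%s.npz'%n,p=p,d=d)
    A=pts(c,d,np.ones(d.shape,bool));q=np.c_[(A[:,:2]-mouth)@ux,(A[:,:2]-mouth)@uy,A[:,2]]*1000
    t0=(np.array(s['position'][:2])-mouth)@ux*1000;zt=s['position'][2]*1000
    q=q[(q[:,0]>t0+10)&(q[:,0]<t0+150)&(q[:,0]<-22)&(abs(q[:,1])<40)&(q[:,2]>zt-30)&(q[:,2]<zt+45)]
    b=q[q[:,0]>t0+42]
    print(n,len(b))
    if len(b)>20: print(' ext x',q[:,0].max().round(1),'y',b[:,1].min().round(1),b[:,1].max().round(1),'mid y',((b[:,1].min()+b[:,1].max())/2).round(1),'z-fit (x->z)',np.polyfit(b[:,0]-t0,b[:,2]-zt,1).round(3),'y-fit',np.polyfit(b[:,0],b[:,1],1).round(3))
E
python3 tilt.py '[.7252,-.0665]'
```

```text
25.1 [ 0.53052008 -0.08341474  0.1079266 ] [ 0.0984151   0.25539279 -1.98861618] 0.2777258922893294
side 39
 ext x -105.5 y -18.9 19.5 mid y 0.3 z-fit (x->z) [-0.075  1.777] y-fit [ 0.616 83.601]
top 146
 ext x -60.3 y -17.7 22.4 mid y 2.4 z-fit (x->z) [-0.023  0.473] y-fit [0.056 5.895]
```

```bash
python3 - <<'E'
from mv import *
a=np.radians(5.72);ux=np.array([np.cos(a),np.sin(a)]);my=np.array([.7252,-.0665])
f=lambda tip,z:(*(my+(tip-.134)*ux),z,5.72)
calls([[f(-.06,.068)]])
E
```

```text
call 0 [-0.004, -0.011, 0.161] [0.001, -0.001, 0.002] rows 0.8
```

send_rows:
  moves:
    - [0, -0.01, 0.05, 0, 0, 0]
    - [0, -0.01, 0.12, 0, 0, 0]
    - [0, -0.01, 0.16, 0, 0, 0]
    - [0, -0.01, 0.16, 0, 0, 0]
    - [0, -0.01, 0.16, 0, 0, 0]
    - [0, -0.01, 0.16, 0, 0, 0]

```text
time_s: 25.8
position: [0.5328, -0.0883, 0.0692]
tcp_rot: [[-0.995, -0.101, 0.001], [-0.101, 0.995, -0.0], [-0.001, -0.0, -1.0]]
force: [-0.0, -0.1, -1.1]
opening: 0.272
grasp_force: 30.0
```

```bash
python3 tilt.py '[.7252,-.0665]'; python3 - <<'E'
from mv import *
a=np.radians(5.72);ux=np.array([np.cos(a),np.sin(a)]);my=np.array([.7252,-.0665])
f=lambda tip,z:(*(my+(tip-.134)*ux),z,5.72)
calls([[f(-.025,.068),f(.0,.068),f(.03,.068)],[f(.059,.068)]])
E
```

```text
25.8 [ 0.5328283  -0.08830743  0.06916148] [-0.03043915 -0.14693761 -1.11997046] 0.2722753362981656
side 29
 ext x -108.3 y -22.7 14.9 mid y -3.9 z-fit (x->z) [-0.118  5.228] y-fit [ 0.761 98.842]
top 149
 ext x -58.6 y -23.2 16.8 mid y -3.2 z-fit (x->z) [ 2.000e-03 -2.134e+00] y-fit [0.067 0.957]
call 0 [-0.138, 0.011, 0.006] [-0.0, 0.001, 0.001] rows 0.7 
call 0 [-0.238, 0.01, 0.006] [-0.0, 0.001, 0.001] rows 0.5 
call 0 [-0.358, 0.01, 0.006] [-0.0, 0.001, 0.001] rows 0.6 
call 1 [-0.116, -0.0, 0.0] [0.0, 0.0, 0.0] rows 0.6
```

send_rows:
  moves:
    - [0, 0.01, 0.002, 0, 0, 0]
    - [0, 0.011, 0.004, 0, 0, 0]
    - [-0.04, 0.011, 0.004, 0, 0, 0]
    - [-0.08, 0.011, 0.004, 0, 0, 0]
    - [-0.12, 0.011, 0.004, 0, 0, 0]
    - [-0.138, 0.011, 0.004, 0, 0, 0]
    - [-0.138, 0.011, 0.004, 0, 0, 0]
    - [-0.138, 0.011, 0.004, 0, 0, 0]
    - [-0.138, 0.011, 0.004, 0, 0, 0]
    - [-0.138, 0.011, 0.004, 0, 0, 0]

```text
time_s: 26.9
position: [0.566, -0.082, 0.0677]
tcp_rot: [[-0.995, -0.1, -0.001], [-0.1, 0.995, 0.0], [0.001, 0.0, -1.0]]
force: [0.1, 0.0, -0.9]
opening: 0.27
grasp_force: 30.0
```

```bash
python3 tilt.py '[.7252,-.0665]'; python3 - <<'E'
from mv import *
a=np.radians(5.72);ux=np.array([np.cos(a),np.sin(a)]);my=np.array([.7252,-.0665])
f=lambda tip,z:(*(my+(tip-.134)*ux),z,5.72)
calls([[f(.0,.068),f(.03,.068),f(.059,.068)]])
p=np.load('t_top.npz')['p'];cv2.imwrite('pics/c2.png',cv2.resize(p[90:190,200:320,::-1],None,fx=5,fy=5))
E
```

```text
26.9 [ 0.5660106  -0.08203649  0.0677382 ] [ 0.12153989  0.0274485  -0.88935776] 0.2700793251902441
side 37
 ext x -22.1 y -34.0 20.6 mid y -6.7 z-fit (x->z) [-0.228 11.391] y-fit [ 0.011 -0.317]
top 99
 ext x -25.0 y -20.5 19.0 mid y -0.7 z-fit (x->z) [-0.024  0.059] y-fit [-0.085 -5.288]
call 0 [-0.103, -0.002, -0.001] [0.0, -0.0, 0.0] rows 0.5 
call 0 [-0.223, -0.002, -0.001] [0.0, -0.0, 0.0] rows 0.6 
call 0 [-0.339, -0.002, -0.001] [0.0, -0.0, 0.0] rows 0.6
```

View pics/c2.png

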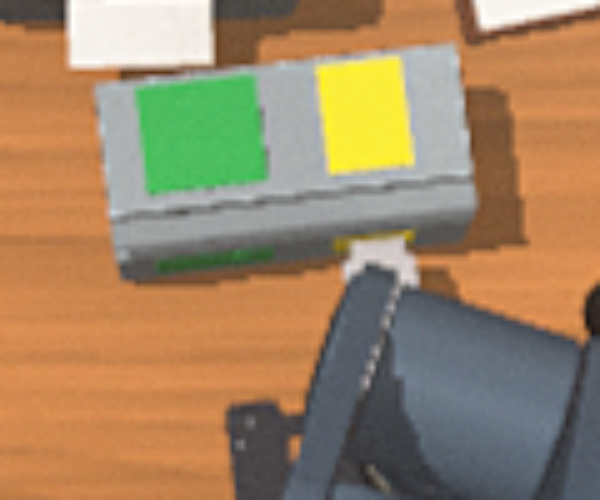

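The blade front, at (380,245), is lined up below the yellow mark and level, 25 mm before the mouth. I'll push in slowly.

send_rows:
  moves:
    - [-0.03, -0.002, -0.001, 0, 0, 0]
    - [-0.06, -0.002, -0.001, 0, 0, 0]
    - [-0.09, -0.002, -0.001, 0, 0, 0]
    - [-0.12, -0.002, -0.001, 0, 0, 0]
    - [-0.15, -0.002, -0.001, 0, 0, 0]
    - [-0.18, -0.002, -0.001, 0, 0, 0]
    - [-0.21, -0.002, -0.001, 0, 0, 0]
    - [-0.24, -0.002, -0.001, 0, 0, 0]
    - [-0.24, -0.002, -0.001, 0, 0, 0]
    - [-0.24, -0.002, -0.001, 0, 0, 0]

```text
time_s: 28.0
position: [0.6261, -0.0764, 0.0679]
tcp_rot: [[-0.995, -0.101, -0.001], [-0.101, 0.995, 0.0], [0.001, 0.0, -1.0]]
force: [-0.2, 0.2, -1.4]
opening: 0.273
grasp_force: 30.0
```

send_rows:
  moves:
    - [-0.02, 0, 0, 0, 0, 0]
    - [-0.04, 0, 0, 0, 0, 0]
    - [-0.055, 0, 0, 0, 0, 0]
    - [-0.07, 0, 0, 0, 0, 0]
    - [-0.08, 0, 0, 0, 0, 0]
    - [-0.09, 0, 0, 0, 0, 0]
    - [-0.095, 0, 0, 0, 0, 0]
    - [-0.095, 0, 0, 0, 0, 0]

```text
time_s: 28.8
position: [0.65, -0.0741, 0.068]
tcp_rot: [[-0.995, -0.101, 0.0], [-0.101, 0.995, -0.0], [-0.0, -0.0, -1.0]]
force: [0.2, -0.5, -0.9]
opening: 0.273
grasp_force: 30.0
```

send_rows:
  moves:
    - [-0.004, 0, 0, 0, 0, 0]
    - [-0.008, 0, 0, 0, 0, 0]
    - [-0.012, 0, 0, 0, 0, 0]
    - [-0.012, 0, 0, 0, 0, 0]

```text
time_s: 29.2
position: [0.6521, -0.0738, 0.0679]
tcp_rot: [[-0.995, -0.101, -0.002], [-0.101, 0.995, 0.0], [0.002, 0.0, -1.0]]
force: [-2.3, -0.8, -0.7]
opening: 0.271
grasp_force: 30.0
```

send_rows:
  moves:
    - [0, 0, 0.006, 0, 0, 0]
    - [0, 0, 0.012, 0, 0, 0]
    - [0, 0, 0.014, 0, 0, 0]
    - [0, 0, 0.014, 0, 0, 0]

```text
time_s: 29.6
position: [0.6521, -0.0738, 0.0643]
tcp_rot: [[-0.995, -0.101, -0.002], [-0.101, 0.995, 0.0], [0.002, 0.0, -1.0]]
force: [-4.3, -1.5, 1.4]
opening: 0.274
grasp_force: 30.0
```

send_rows:
  moves:
    - [0, 0, 0, 0, 0, 0]
    - [0, 0, 0, 0, 0, 0]
    - [0, 0, 0, 0, 0, 0]
    - [0, 0, 0, 0, 0, 0]
    - [0, 0, -0.1, 0, 0, 0]
    - [0, 0, -0.2, 0, 0, 0]
    - [0, 0, -0.4, 0, 0, 0]
    - [0, 0, -0.4, 0, 0, 0]
  grip: 0.5

```text
time_s: 30.4
position: [0.658, -0.0751, 0.172]
tcp_rot: [[-0.995, -0.101, 0.015], [-0.101, 0.995, -0.004], [-0.014, -0.006, -1.0]]
force: [1.4, -1.1, 1.2]
opening: 0.501
grasp_force: 0.0
```

```bash
python3 - <<'E'
from mv import *
s=readout.read_state();print(s['time_s'],s['position'],s['force'])
g=(.4492,-.1869)
calls([[(.52,-.18,.15,15.8)],[(*g,.1,15.8),(*g,.004,15.8)]])
E
```

```text
30.4 [ 0.65804262 -0.07508735  0.17196748] [ 1.38566521 -1.06985166  1.21499988]
call 0 [0.593, -0.361, 0.081] [-0.004, 0.009, -0.111] rows 3.5 
call 1 [0.28, 0.051, 0.2] [0.0, 0.0, 0.0] rows 1.7 
call 1 [0.28, 0.051, 0.584] [0.0, 0.0, 0.0] rows 1.9
```

send_rows:
  moves:
    - [0.59, -0.36, 0.08, 0, 0, -0.11]
    - [0.59, -0.36, 0.08, 0, 0, -0.11]
    - [0.59, -0.36, 0.08, 0, 0, -0.11]
    - [0.59, -0.36, 0.08, 0, 0, -0.11]
    - [0.59, -0.36, 0.08, 0, 0, -0.11]
    - [0.59, -0.36, 0.08, 0, 0, -0.11]

```text
time_s: 31.0
position: [0.5158, -0.1788, 0.1448]
tcp_rot: [[-0.963, -0.269, 0.002], [-0.269, 0.963, -0.0], [-0.001, -0.001, -1.0]]
force: [-0.0, 0.6, 0.4]
opening: 0.499
grasp_force: 0.0
```

send_rows:
  moves:
    - [0.28, 0.05, 0.2, 0, 0, 0]
    - [0.28, 0.05, 0.2, 0, 0, 0]
    - [0.28, 0.05, 0.2, 0, 0, 0]
    - [0.28, 0.05, 0.2, 0, 0, 0]
    - [0.28, 0.05, 0.2, 0, 0, 0]

```text
time_s: 31.5
position: [0.4472, -0.1859, 0.0953]
tcp_rot: [[-0.962, -0.271, 0.004], [-0.271, 0.962, -0.002], [-0.003, -0.003, -1.0]]
force: [1.1, -0.3, 0.1]
opening: 0.501
grasp_force: 0.0
```

```bash
python3 - <<'E'
from mv import *
s=readout.read_state();print(s['time_s'],s['position'],s['opening'])
p,d,c=shot('wrist');colours(p,d,c,['green'])
t,dt,ct=shot('top');colours(t,dt,ct,['yellow'],60)
calls([[(.4492,-.1869,.004,15.8)]])
w=np.hstack([cv2.resize(t[80:210,180:300],(480,520)),p[:,:,:][0:0].reshape(0,512,3) if 0 else cv2.resize(p[:300,100:400],(300,520))]);cv2.imwrite('pics/c3.png',w[:,:,::-1])
E
```

```text
31.5 [ 0.44719912 -0.18587734  0.09525552] 0.5008885839096073
green [198.  40.] 2581 [array([ 334.6, -248.8]), array([46.2, 43.2]), np.float64(14.8)] [ 0.3383 -0.257   0.0333]
green [250. 180.] 3048 [array([ 430.6, -192.1]), array([98.2, 23.2]), np.float64(16.0)] [ 0.427  -0.1929  0.0223]
yellow [272. 113.] 352 [array([765.2, -63.3]), array([59.5, 45.4]), np.float64(6.5)] [ 0.7649 -0.0637  0.0806]
yellow [278. 160.] 326 [array([635.5, -75.7]), array([100.4,  25.5]), np.float64(7.6)] [ 0.6343 -0.0748  0.075 ]
call 0 [-0.007, -0.006, 0.365] [-0.002, 0.002, -0.001] rows 1.8
```

View pics/c3.png

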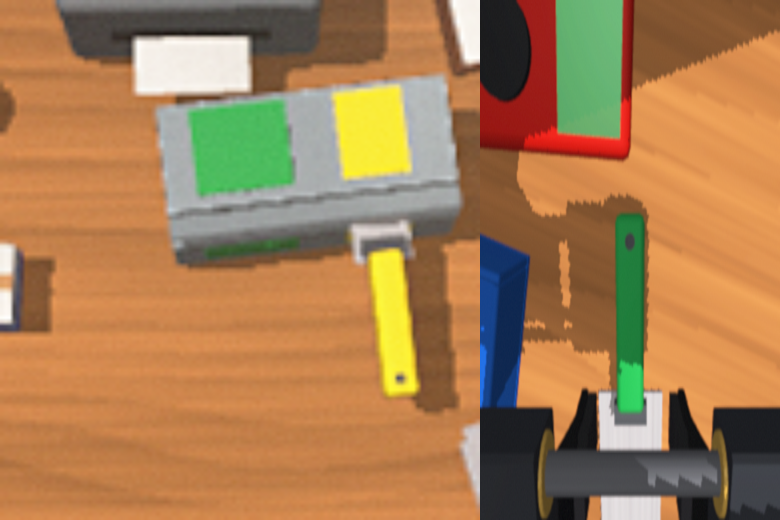

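The yellow scraper is fully in: its handle lies along the slot at (390,320) and the tip is about 60 mm deep. The gripper is lined up over the green handle at (630,310).

send_rows:
  moves:
    - [-0.007, -0.006, 0.1, 0, 0, 0]
    - [-0.007, -0.006, 0.22, 0, 0, 0]
    - [-0.007, -0.006, 0.32, 0, 0, 0]
    - [-0.007, -0.006, 0.362, 0, 0, 0]
    - [-0.007, -0.006, 0.362, 0, 0, 0]
    - [-0.007, -0.006, 0.362, 0, 0, 0]

```text
time_s: 32.2
position: [0.4473, -0.1864, 0.0046]
tcp_rot: [[-0.963, -0.271, 0.001], [-0.271, 0.963, -0.001], [-0.001, -0.001, -1.0]]
force: [-0.8, 0.3, -0.3]
opening: 0.499
grasp_force: 0.0
```

send_rows:
  moves:
    - [0, 0, 0, 0, 0, 0]
    - [0, 0, 0, 0, 0, 0]
    - [0, 0, 0, 0, 0, 0]
    - [0, 0, 0, 0, 0, 0]
    - [0, 0, 0, 0, 0, 0]
  grip: 0.0

```text
time_s: 32.7
position: [0.4472, -0.1867, 0.0048]
tcp_rot: [[-0.963, -0.27, 0.002], [-0.27, 0.963, -0.001], [-0.001, -0.002, -1.0]]
force: [-0.2, -0.9, 6.3]
opening: 0.275
grasp_force: 30.0
```

```bash
python3 - <<'E'
from mv import *
s=readout.read_state();P=np.array(s['position']);print(s['time_s'],P,s['opening'],s['force'])
p,d,c=shot('wrist')
b=np.degrees(np.arctan2(-s['tcp_rot'][1][0],-s['tcp_rot'][0][0]));v=-np.array(s['tcp_rot'])[:2,0]
allp=np.vstack([pts(c,d,m) for ce,m,a in blobs(p,'green',80)]);q=(allp[:,:2]-P[:2])@v;w=(allp[:,:2]-P[:2])@[-v[1],v[0]]
q=q[(abs(w)<.014)&(allp[:,2]<.03)];print('yaw',b,'handle along',q.min(),q.max())
a=np.radians(5.72);ux=np.array([np.cos(a),np.sin(a)]);mg=np.array([.7162,.0232])
f=lambda tip,z:(*(mg+(tip-.1-q.max())*ux),z,5.72)
calls([[(*P[:2],.11,b),(.49,-.06,.11,5.72)],[f(-.06,.11)]])
E
```

```text
32.7 [ 0.44717448 -0.18674383  0.00481321] 0.274512643728509 [-0.24811514 -0.85996419  6.33124038]
yaw 15.642112388156756 handle along -0.06643612057221235 0.03299304113043544
call 0 [-0.0, -0.001, -0.421] [-0.001, 0.001, 0.0] rows 2.1 
call 0 [-0.302, 0.441, -0.421] [-0.001, 0.001, 0.11] rows 2.7 
call 1 [-0.161, 0.241, 0.0] [0.0, 0.0, 0.0] rows 1.5
```

send_rows:
  moves:
    - [0, 0, -0.05, 0, 0, 0]
    - [0, 0, -0.15, 0, 0, 0]
    - [0, 0, -0.3, 0, 0, 0]
    - [0, 0, -0.44, 0, 0, 0]
    - [0, 0, -0.44, 0, 0, 0]
    - [-0.1, 0.14, -0.44, 0, 0, 0.03]
    - [-0.2, 0.3, -0.44, 0, 0, 0.07]
    - [-0.3, 0.44, -0.44, 0, 0, 0.11]
    - [-0.3, 0.44, -0.44, 0, 0, 0.11]
    - [-0.3, 0.44, -0.44, 0, 0, 0.11]

```text
time_s: 33.75
position: [0.4882, -0.0586, 0.1135]
tcp_rot: [[-0.995, -0.104, -0.002], [-0.104, 0.995, 0.0], [0.002, 0.001, -1.0]]
force: [-0.3, -0.4, -1.9]
opening: 0.274
grasp_force: 30.0
```

send_rows:
  moves:
    - [-0.04, 0.06, 0, 0, 0, 0]
    - [-0.1, 0.15, 0, 0, 0, 0]
    - [-0.16, 0.24, 0, 0, 0, 0]
    - [-0.16, 0.24, 0, 0, 0, 0]
    - [-0.16, 0.24, 0, 0, 0, 0]
    - [-0.16, 0.24, 0, 0, 0, 0]
    - [-0.16, 0.24, 0, 0, 0, 0]

```text
time_s: 34.45
position: [0.5221, 0.0026, 0.1139]
tcp_rot: [[-0.995, -0.099, -0.001], [-0.099, 0.995, -0.0], [0.001, 0.0, -1.0]]
force: [-0.0, 1.3, -1.8]
opening: 0.27
grasp_force: 30.0
```

```bash
python3 tilt.py '[.7162,.0232]'; cat > g.py <<'E'
from mv import *
a=np.radians(5.72);ux=np.array([np.cos(a),np.sin(a)]);mg=np.array([.7162,.0232])
f=lambda tip,z:(*(mg+(tip-.1333)*ux),z,5.72)
E
python3 -c "
from g import *
calls([[f(-.06,.0685)]])"
```

```text
34.45 [0.52205522 0.00263616 0.11388038] [-0.02197264  1.29021578 -1.82738802] 0.26976996527614505
side 156
 ext x -59.6 y -34.5 23.8 mid y -5.3 z-fit (x->z) [-0.01  -3.058] y-fit [ -0.069 -27.451]
top 391
 ext x -60.4 y -32.2 27.7 mid y -2.3 z-fit (x->z) [-0.01 -1.72] y-fit [ 0.227 14.881]
call 0 [-0.007, 0.003, 0.182] [0.0, -0.0, -0.0] rows 0.9
```

send_rows:
  moves:
    - [0, 0.004, 0.05, 0, 0, 0]
    - [0, 0.004, 0.12, 0, 0, 0]
    - [-0.005, 0.004, 0.18, 0, 0, 0]
    - [-0.005, 0.004, 0.182, 0, 0, 0]
    - [-0.005, 0.004, 0.182, 0, 0, 0]
    - [-0.005, 0.004, 0.182, 0, 0, 0]
    - [-0.005, 0.004, 0.182, 0, 0, 0]

```text
time_s: 35.25
position: [0.5243, 0.0048, 0.0692]
tcp_rot: [[-0.995, -0.101, 0.001], [-0.101, 0.995, -0.0], [-0.001, -0.0, -1.0]]
force: [-1.0, 0.9, -0.4]
opening: 0.27
grasp_force: 30.0
```

```bash
python3 tilt.py '[.7162,.0232]'
python3 -c "
from g import *
calls([[f(-.025,.0685)]])"
```

```text
35.25 [0.52433316 0.00484661 0.06915091] [-0.95165817  0.91016673 -0.43610985] 0.27032078573996743
side 113
 ext x -60.0 y -33.3 29.4 mid y -2.0 z-fit (x->z) [-0.01  -2.815] y-fit [ -0.072 -28.738]
top 386
 ext x -57.1 y -30.2 29.6 mid y -0.3 z-fit (x->z) [-0.012 -1.765] y-fit [ 0.199 14.484]
call 0 [-0.138, -0.004, 0.003] [-0.0, 0.001, 0.001] rows 0.7
```

send_rows:
  moves:
    - [-0.035, -0.003, 0.001, 0, 0, 0]
    - [-0.07, -0.003, 0.001, 0, 0, 0]
    - [-0.105, -0.003, 0.001, 0, 0, 0]
    - [-0.135, -0.003, 0.001, 0, 0, 0]
    - [-0.165, -0.003, 0.001, 0, 0, 0]
    - [-0.195, -0.003, 0.001, 0, 0, 0]
    - [-0.22, -0.003, 0.001, 0, 0, 0]
    - [-0.24, -0.003, 0.001, 0, 0, 0]
    - [-0.24, -0.003, 0.001, 0, 0, 0]
    - [-0.24, -0.003, 0.001, 0, 0, 0]

```text
time_s: 36.35
position: [0.5833, 0.0103, 0.0682]
tcp_rot: [[-0.995, -0.101, -0.001], [-0.101, 0.995, 0.0], [0.001, 0.0, -1.0]]
force: [-0.1, 0.5, -2.2]
opening: 0.273
grasp_force: 30.0
```

```bash
python3 -c "
from g import *
s=readout.read_state();print(s['position'],s['force'],s['opening'])
calls([[f(.035,.0685),f(.059,.0685)]])"
```

```text
[0.58331318 0.01029622 0.06818642] [-0.07575877  0.48575256 -2.1609403 ] 0.27260026745046306
call 0 [-0.141, -0.002, -0.001] [0.0, -0.0, 0.001] rows 0.7 
call 0 [-0.237, -0.002, -0.001] [0.0, -0.0, 0.001] rows 0.5
```

send_rows:
  moves:
    - [-0.03, -0.001, 0, 0, 0, 0]
    - [-0.06, -0.001, 0, 0, 0, 0]
    - [-0.09, -0.001, 0, 0, 0, 0]
    - [-0.12, -0.001, 0, 0, 0, 0]
    - [-0.14, -0.001, 0, 0, 0, 0]
    - [-0.16, -0.001, 0, 0, 0, 0]
    - [-0.18, -0.001, 0, 0, 0, 0]
    - [-0.2, -0.001, 0, 0, 0, 0]
    - [-0.215, -0.001, 0, 0, 0, 0]
    - [-0.225, -0.001, 0, 0, 0, 0]
    - [-0.225, -0.001, 0, 0, 0, 0]

```text
time_s: 37.45
position: [0.64, 0.0156, 0.0683]
tcp_rot: [[-0.995, -0.101, 0.0], [-0.101, 0.995, -0.0], [-0.0, -0.0, -1.0]]
force: [0.5, -0.5, -1.9]
opening: 0.272
grasp_force: 30.0
```

send_rows:
  moves:
    - [-0.006, 0, 0, 0, 0, 0]
    - [-0.012, 0, 0, 0, 0, 0]
    - [-0.016, 0, 0, 0, 0, 0]
    - [-0.019, 0, 0, 0, 0, 0]
    - [-0.019, 0, 0, 0, 0, 0]

```text
time_s: 37.95
position: [0.6432, 0.016, 0.0681]
tcp_rot: [[-0.995, -0.101, -0.003], [-0.101, 0.995, -0.0], [0.003, 0.0, -1.0]]
force: [-3.6, -1.6, 0.5]
opening: 0.274
grasp_force: 30.0
```

Contact with the back wall, so I'll lower and release.

send_rows:
  moves:
    - [0, 0, 0.006, 0, 0, 0]
    - [0, 0, 0.01, 0, 0, 0]
    - [0, 0, 0.013, 0, 0, 0]
    - [0, 0, 0.013, 0, 0, 0]

```text
time_s: 38.35
position: [0.6432, 0.0162, 0.0649]
tcp_rot: [[-0.995, -0.101, -0.003], [-0.101, 0.995, 0.0], [0.003, 0.0, -1.0]]
force: [-5.9, -1.4, 1.4]
opening: 0.272
grasp_force: 30.0
```

send_rows:
  moves:
    - [0, 0, 0, 0, 0, 0]
    - [0, 0, 0, 0, 0, 0]
    - [0, 0, 0, 0, 0, 0]
    - [0, 0, 0, 0, 0, 0]
    - [0, 0, -0.1, 0, 0, 0]
    - [0, 0, -0.2, 0, 0, 0]
    - [0, 0, -0.5, 0, 0, 0]
    - [0.7, 0, -0.6, 0, 0, 0]
    - [0.7, 0, -0.6, 0, 0, 0]
    - [0.7, 0, -0.6, 0, 0, 0]
    - [0.7, 0, -0.6, 0, 0, 0]
    - [0.7, 0, -0.6, 0, 0, 0]
  grip: 0.5

```text
time_s: 39.55
position: [0.4662, -0.001, 0.2161]
tcp_rot: [[-0.995, -0.1, -0.002], [-0.1, 0.995, 0.0], [0.002, 0.0, -1.0]]
force: [0.7, 0.5, 0.0]
opening: 0.502
grasp_force: 0.0
```

```bash
python3 - <<'E'
from mv import *
s=readout.read_state();print(s['time_s'],s['position'])
t,dt,ct=shot('top');colours(t,dt,ct,['yellow','green'],60);cv2.imwrite('pics/f_top.png',t[:,:,::-1])
p,d,c=shot('side');colours(p,d,c,['yellow','green'],60);cv2.imwrite('pics/f_side.png',p[:,:,::-1])
E
```

```text
39.55 [ 0.4661849  -0.0009807   0.21612543]
yellow [272. 113.] 350 [array([765.4, -62.8]), array([59.4, 45.9]), np.float64(6.2)] [ 0.765  -0.0624  0.081 ]
yellow [278. 160.] 328 [array([634.8, -75.1]), array([98.7, 25.4]), np.float64(8.2)] [ 0.6349 -0.0748  0.0749]
green [208.  62.] 213 [array([898.7, 110.4]), array([35.7, 47.8]), np.float64(89.4)] [0.897 0.109 0.11 ]
green [63. 87.] 143 [array([860. , 520.7]), array([  5. , 138.2]), np.float64(0.5)] [0.8598 0.5237 0.0415]
green [240. 116.] 498 [array([756.5,  26.7]), array([58.9, 65. ]), np.float64(6.1)] [0.7564 0.0261 0.0812]
green [245. 164.] 296 [array([626.3,  15.1]), array([98.5, 21.8]), np.float64(5.3)] [0.6246 0.0148 0.0755]
yellow [318. 175.] 103 [array([766.1, -61.6]), array([49.8, 37.1]), np.float64(6.8)] [ 0.766  -0.0621  0.0806]
yellow [293. 197.] 353 [array([644.5, -44. ]), array([125.5, 101.4]), np.float64(5.2)] [ 0.6432 -0.0807  0.0702]
green [78. 76.] 131 [array([ 620. , 1379.5]), array([ 28.4, 160.8]), np.float64(89.5)] [0.6177 1.3765 0.0766]
green [294. 166.] 148 [array([755.2,  27.5]), array([51.2, 59. ]), np.float64(6.5)] [0.7556 0.027  0.0802]
green [266. 185.] 176 [array([654.8,  40.3]), array([176.4,  63.4]), np.float64(39.6)] [0.6168 0.009  0.0738]
```

View pics/f_top.png

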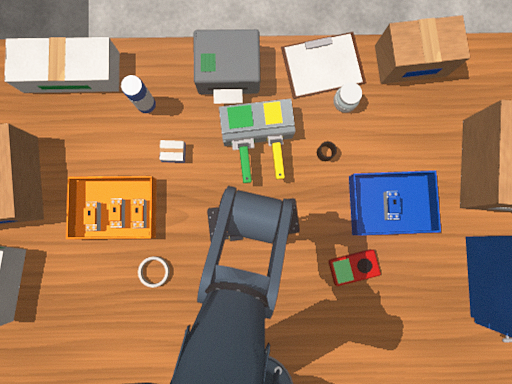

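View pics/f_side.png

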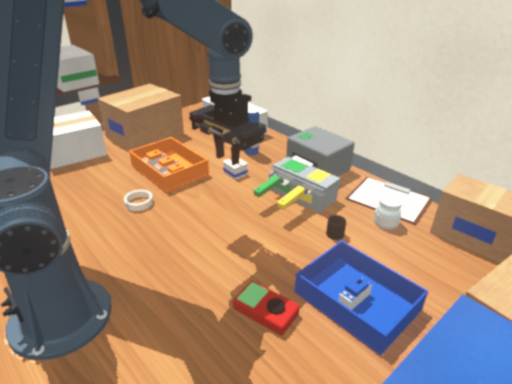

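The top view shows three orange modules in the orange bin at (93,215), (116,213) and (138,213), and the blue module in its bin at (393,205). Both scrapers are fully in their own slots at (245,164) and (278,160), with no bystander displaced. The side view agrees.

```bash
python3 -c "
from rig import ticket
print(ticket.hand_in())"
```

```text
the job is handed in; nothing more can be done
None
```

I handed the job in after about 40 s of robot time; no verdict came back, but the last camera views show all four modules (three orange, one blue) in their bins, both scrapers fully home in their slots, and the bystanders where they started.

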